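Crank the board nest of a probe test stand up onto its stops

ROBOT

A 6-joint arm with a two-finger parallel gripper is mounted at the origin on a cart in front of the work surface, level with it; the furniture and walls round the work are solid. World frame = base frame: x ahead of the robot, y to its left, z up, the work surface at z = 0. Lengths are in m, angles in rad, forces in N, time in s.
With the tool pointing down it reaches from about 0.325 to 0.9 m from the base axis. Payload 3.5 kg.
Tool frame: the origin (TCP) lies midway between the tips of the shut fingers; the grasp point (between the pads) lies 19 mm behind it; y points along the fingers, x is the direction in which the jaws open and shut, and the axes are right-handed (so a half turn about y gives the same grasp; the last joint's range is limited). The gripper opens to 85 mm and grips with 20 to 120 N. Pads are 22 mm wide; open, the fingers measure 114 mm over their backs; the gripper's body (76 mm by 85 mm) begins 54 mm behind the grasp point. The pads swing forward as they close: fully open they stand 13 mm farther back than shut.
Start: joints at [1.073, 0.276, -0.026, 1.268, 0, 1.467], TCP at [0.24, 0.577, 0.194] pointing down, gripper open.
Joint ranges: [-3.12, 3.12], [-0.85, 1.88], [-1.08, 1.24], [-1.95, 2.15], [-1.57, 1.53], [-3.14, 3.14]. Speed limits (rad/s): [2.57, 2.57, 3.14, 3.14, 3.14, 3.14].

INTERFACE

Orientations are given as a unit quaternion [x, y, z, w].
In Python, from rig import arm gives the robot as it stands. The module is installed in compiled form; this text tells all that it offers.
- The arm moves only by the tool send_rows, never from a script. Its argument "increments" is one flat list of numbers, 7 for each row, row after row: the shift along the world's x, y, z in cm, then the turn, a rotation vector about the world's x, y, z in degrees, then the gripper command: -1 is shut, 1 is fully open, values between are in proportion. In form: [dx, dy, dz, rx, ry, rz, claw, dx, dy, dz, rx, ry, rz, claw, ...]. A call has 1 to 5 rows; each row is the pose to reach, as a shift and turn from the pose measured when the call began; what a row does not reach only later rows make up. A row lasts 1/8 s, in which the tool goes at most 62.5 mm and 10.7 degrees, less where a joint would pass 70% of its speed; a pose out of reach is approached as far as the arm can. A call with a gripper value outside its range is refused whole. The fingers move at their own pace and stop on an object; "newtons" is the grip in N (left out, the last holds). Time passes only in rows, so rows that repeat a pose let the fingers close. It gives the time, the measured TCP pose, the force and the opening at its end, in the units of the state.
- arm.observe(): the state, without advancing time (a new reading comes with each control period).
- arm.read_camera(name): name is "scene" or "top"; returns a dict with "frame" (480x640x3 uint8, blue, green, red), "vertical_fov" (degrees; the focal length in pixels is half the picture's height over the tangent of half this angle, whatever the lens; pixels are square), "cx", "cy" (the principal point, pixels), "k1" (the pictures are not rectified: a ray, as slopes to the right and down, at radius r is drawn at 1 + k1 r^2 times it, then the intrinsics apply), "R" (3x3) and "t" (3): a world point X has camera coordinates R X + t. Camera axes: x right, y down, z forward; pixel columns grow to the right and rows downward; lengths in m; the calibration is good to about 2 mm. A picture is of the moment at which its call begins. There is no depth.
- arm.close_job(): hands the job in, once; it reports no verdict.
The state is a dict: "t": time; "joint_positions": joint angles; "dq": joint speeds; "effort": joint torques, N m; "tcp_pos": TCP position; "ee_rot": TCP orientation; "wrist_force": force on the tool from outside, world axes, zero at the start; "torque": the same for the moment, N m; "finger_gap": finger opening in m.
Only numpy, scipy, OpenCV 4.12 (cv2) and the standard library are available. Lean on these libraries where they do the work, as an engineer would, in place of code of your own. Each camera call takes 0.05 s, during which the arm holds its last target. There are 200 camera calls.

TASK

Fit the loose crank fully down on the square shaft on top of the test stand and wind it clockwise, turning it by its knob, until the nest with the circuit board has come up snug against the four stop screws under the probe head. Do not force it past that point: feel for the stop, then let go and leave the crank on its shaft. Leave the other things on the desk where they are.

Things in the scene. Friction and masses are not known exactly. Their poses are not given: they have to be found in the camera images.
- test_stand: Fixed bench test stand: grey base plate 150 (x) x 210 (y) x 16 mm; at y = -60 a column of two steel posts with a lead screw between them, topped by an aluminium bearing block (104 x 38 mm, upper face z = 187). Origin: centre of the base's underside, z up. Nest and probe head stick out from the column along +y. Only the shaft is above z = 190.
- shaft_top (a point): Top centre of the stand's square drive shaft, 211 mm above the desk; z up, x and y square to its flats, turns with the screw. 12 x 12 mm, sticks out 21 mm, its last 5 mm tapered to 7 mm. Clockwise from above raises the nest 10 mm a turn. Self-locking; drags with about 0.2 N m (3 N at the crank's knob, felt only while turning).
- lead_screw (a joint): Angle of the lead screw and its square shaft, rad: 0 at the start, grows clockwise seen from above (the nest rises 1.59 mm per rad).
- nest: Aluminium nest plate, 104 x 104 x 8 mm, with a green circuit board, carried by the screw. Origin: middle of the plate's upper face, z up; 56 mm above the desk at the start. Once it meets the stop screws, the force needed to go on turning climbs steadily with the crank's angle above the 3 N drag (1 N for every 2 to 3 degrees); 1 N more at the knob presses it some 38 N harder on the stops.
- probe_head: Probe head clamped on the posts at a height that differs each time: black plate 104 x 104 x 12 mm, six spring probes (hardly felt) and four 9 mm stop screws standing 21.5 to 27.5 mm out of its underside, set by hand: their exact height must be felt (8 to 29 mm of rise). Origin: 24 mm under the middle of the plate's underside. Snug is 2 to 6 N over the drag; 10 N over it (400 N) strains the stand.
- crank_boss (a point): Loose balanced crank, dark steel, 0.3 kg, standing on its hub, socket down. Point: middle of the boss over the socket's axis, a block 26 mm along the arm, 20 across, 28 high, to be grasped across the arm (sides flush with the 20 mm wide arm). x along the arm to the knob, z up. 44 mm above the socket's mouth; arm 22 to 30, hub (28 x 28 mm) 0 to 22 above the mouth.
- crank_socket (a point): Centre of the socket's mouth under the crank's hub, axes as the boss. Square socket 13.3 mm wide, flats along and across the arm (fits every 90 degrees), 18 mm deep, mouth bevelled 1.5 mm. Fully seated its bottom rests on the shaft's end: mouth 18 mm below the shaft's top. A round counterweight, 34 mm across, sits 40 mm behind the axis, 15 to 37 mm above the mouth.
- crank_knob (a point): Middle of the crank's knob, a black upright sleeve 23 mm thick, 44 mm high, turning freely on its pin 60 mm from the socket's axis along the arm; this point is 56 mm above the socket's mouth. Take it from above and carry it round the shaft without turning the hand: the sleeve turns on its pin.
- solder_reel: Bystander: white reel of solder, 55 mm across, 36 mm high. Origin: centre of its underside.
- bnc_tee: Bystander: small metal coaxial tee adapter, 25 x 34 x 14 mm. Origin: centre of its underside.
- parts_case: Bystander: clear-lidded parts case, 90 x 131 x 29 mm. Origin: centre of its underside.
There are look-alikes about, which are no part of the job. Of the things that look like the part that bears crank_boss, the larger one is meant.

How it is judged:
By the outcome, as a careful person would: the job done as asked, in the order asked, and still so for the second after the job is handed in, with the robot touching nothing.
It also fails if it takes over 69 s, if anything falls off the work surface, if the arm or the gripper's body presses on something with over 40 N, if the wrist force passes 120 N, or if a joint passes its speed limit or range.

## Working session

There is one attempt and no reset: what is moved stays moved. The work goes in short steps, Python scripts to look and compute and a tool call to move; the robot and the scene stay as the last step left them, time stands still between calls to the robot, and variables do not carry over. Pictures are saved under pics/ and viewed, about 8 in all and at most 12, crops included, and the job is handed in when it is done.

Besides the shell and the picture viewer there is one more tool, called after "Emit:" by a JSON object that holds its "api" and its "payload". send_rows: Moves the arm, as the interface text tells. Its arguments: {"type":"object","properties":{"increments":{"type":"array"},"newtons":{"type":"number"}},"required":["increments"]}

```bash
mkdir -p pics; cat > h.py <<'E'
import numpy as np, cv2
from rig import arm
def look(name, fn=None):
    c=arm.read_camera(name)
    if fn: cv2.imwrite('pics/'+fn,c['frame'])
    f=240/np.tan(np.radians(c['vertical_fov'])/2)
    c['f']=f; c['R']=np.array(c['R']); c['t']=np.array(c['t']); return c
def proj(c,X):
    p=c['R']@np.array(X)+c['t']; s=p[:2]/p[2]; s=s*(1+c['k1']*(s@s))
    return s*c['f']+[c['cx'],c['cy']]
def atz(c,uv,z):
    d=(np.array(uv,float)-[c['cx'],c['cy']])/c['f']; s=d.copy()
    for _ in range(30): s=d/(1+c['k1']*(s@s))
    r=c['R'].T@np.array([s[0],s[1],1]); o=-c['R'].T@c['t']
    return o+r*(z-o[2])/r[2]
E
python3 - <<'E'
from h import *
for n in('scene','top'):
    c=look(n,n+'0.png'); print(n,c['f'],c['k1'],c['cx'],c['cy'],-c['R'].T@c['t'],c['R'].round(3).tolist())
print(arm.observe())
E
```

```text
scene 595.5638089074876 -0.11777423164455975 318.0486230148392 242.12391474192668 [-0.10558167 -0.52377965  1.02480472] [[0.662, -0.75, 0.02], [-0.514, -0.473, -0.715], [0.546, 0.463, -0.699]]
top 525.4214852171722 0.00868674293603796 318.7742176197622 243.9513544074464 [0.30173891 0.08118216 1.44852726] [[-0.005, -1.0, -0.0], [-0.982, 0.005, -0.19], [0.19, -0.001, -0.982]]
{'t': 0.1, 'joint_positions': array([ 1.07261157e+00,  2.77089396e-01, -2.77220785e-02,  1.26799383e+00,
       -4.30365775e-06,  1.46740624e+00]), 'dq': array([ 2.37974621e-05, -1.73189916e-03,  4.55028620e-03,  1.12844313e-03,
       -9.30231521e-04, -4.87582817e-04]), 'effort': array([-1.79450490e-04, -4.46708429e+01,  2.96128625e+01,  8.48448020e-03,
       -1.21139824e-04, -3.47123237e-07]), 'tcp_pos': array([0.24002369, 0.57624414, 0.19306163]), 'ee_rot': array([ 0.58868104,  0.39160324, -0.39285882, -0.58801656]), 'wrist_force': array([ 0.14754697, -0.87530096,  0.18369527]), 'torque': array([-0.02843397,  0.00990457, -0.01006963]), 'finger_gap': 0.08548004265895444}
```

View pics/scene0.png

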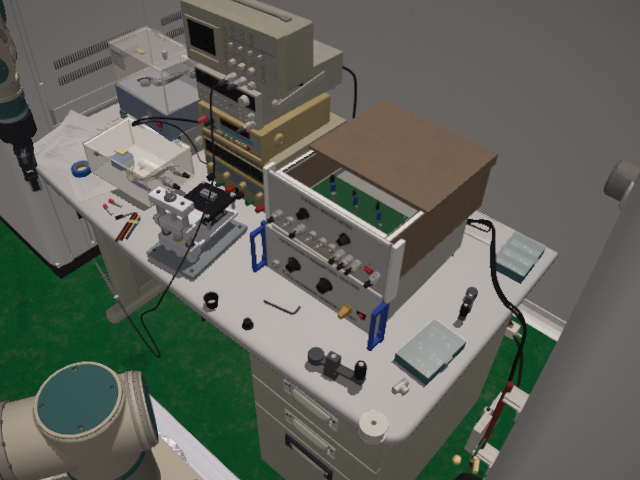

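View pics/top0.png

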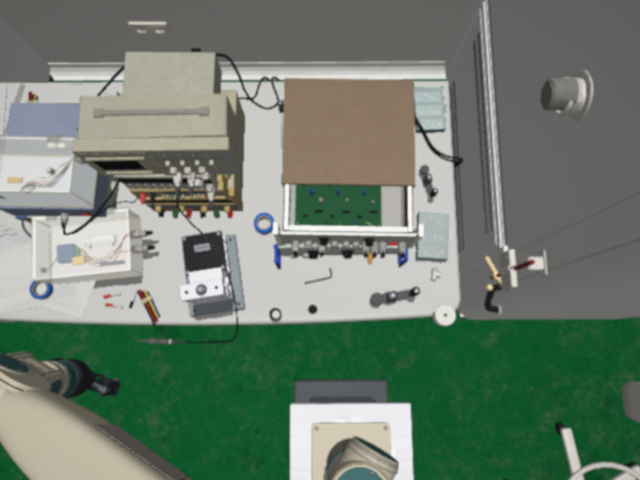

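The scene view shows the crank at about (337,365) and the stand at (195,220). In the top view the crank is at about (395,296) and the shaft near (201,290). I'll zoom in on both.

```bash
python3 - <<'E'
from h import *
s=cv2.imread('pics/scene0.png'); t=cv2.imread('pics/top0.png')
def crop(im,x,y,w,h,k): return cv2.resize(im[y:y+h,x:x+w],(400,300),interpolation=cv2.INTER_CUBIC)
a=crop(s,295,335,80,60,5); b=crop(s,145,175,80,60,5); c=crop(t,360,270,80,60,5); d=crop(t,170,260,80,60,5)
cv2.imwrite('pics/m1.png',np.vstack([np.hstack([a,b]),np.hstack([c,d])]))
E
```

```text
(no output)
```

View pics/m1.png

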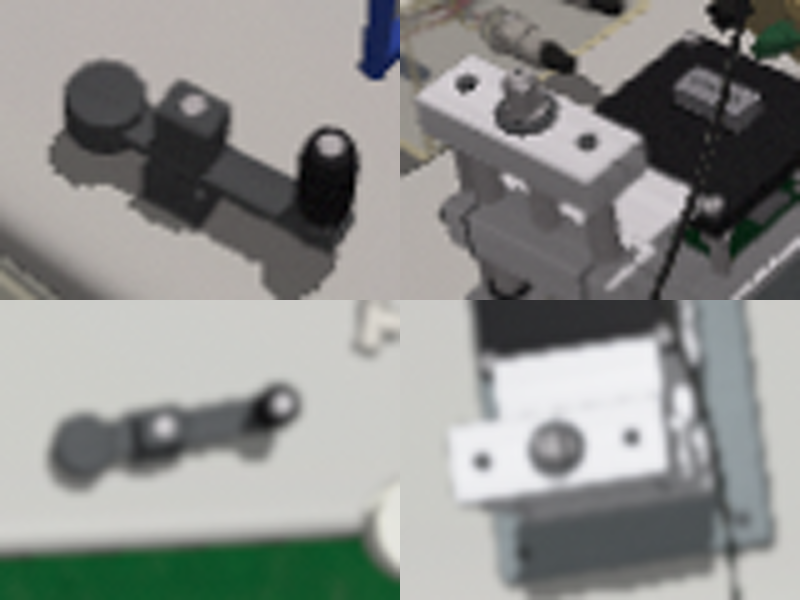

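```bash
python3 - <<'E'
from h import *
from scipy.optimize import least_squares
s,t=look('scene'),look('top')
P={'boss':((333.8,355.8),(392.4,295.6),.058),'knob':((361,364),(416.2,290.6),.078),'cw':((316,353),(376.8,300),.037),
'shaft':((168.8,190),(201.4,289.4),.211),'h1':((158.2,191.4),(186.4,292.2),.187),'h2':((182.6,203.2),(216.2,287.4),.187)}
for n,(a,b,z) in P.items():
    X=least_squares(lambda X:np.r_[proj(s,X)-a,proj(t,X)-b],[.5,0,.1])
    print(n,atz(s,a,z).round(4),atz(t,b,z).round(4),'tri',X.x.round(4),X.cost.round(2))
E
```

```text
boss [ 0.4322 -0.1158  0.058 ] [ 0.4311 -0.1136  0.058 ] tri [ 0.4323 -0.1148  0.0566] 0.24
knob [ 0.4414 -0.1747  0.078 ] [ 0.4419 -0.1733  0.078 ] tri [ 0.4423 -0.1739  0.0761] 0.01
cw [ 0.4251 -0.0761  0.037 ] [ 0.4214 -0.0744  0.037 ] tri [ 0.4233 -0.0758  0.0381] 0.69
shaft [0.433  0.3584 0.211 ] [0.4339 0.3579 0.211 ] tri [0.4335 0.3582 0.2109] 0.06
h1 [0.4299 0.398  0.187 ] [0.43  0.399 0.187] tri [0.4303 0.3991 0.1861] 0.01
h2 [0.441  0.3265 0.187 ] [0.4411 0.3278 0.187 ] tri [0.4416 0.3279 0.1858] 0.02
```

```bash
python3 - <<'E'
from h import *
from scipy.spatial.transform import Rotation as Ro
print(Ro.from_quat(arm.observe()['ee_rot']).as_matrix().round(3))
s=cv2.imread('pics/scene0.png'); t=cv2.imread('pics/top0.png')
def crop(im,x,y,w,h): return cv2.resize(im[y:y+h,x:x+w],(400,300),interpolation=cv2.INTER_LANCZOS4)
cv2.imwrite('pics/m2.png',np.vstack([np.hstack([crop(s,153,178,32,24),crop(t,189,280,24,18)]),np.hstack([crop(s,185,185,64,48),crop(s,165,205,64,48)])]))
E
```

```text
[[ 0.385 -0.001 -0.923]
 [ 0.923 -0.001  0.385]
 [-0.001 -1.     0.   ]]
```

View pics/m2.png

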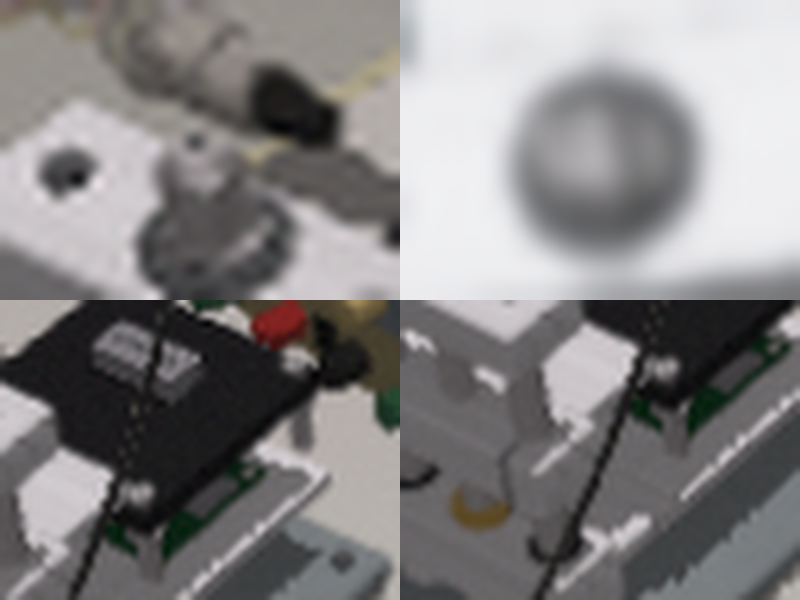

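Emit:
{"api": "send_rows", "payload": {"increments": [19.2,-69.1,0,0,0,-57,1,19.2,-69.1,0,0,0,-57,1,19.2,-69.1,0,0,0,-57,1,19.2,-69.1,0,0,0,-57,1,19.2,-69.1,0,0,0,-57,1]}}

```text
t: 0.82
tcp_pos: [0.3241, 0.274, 0.1938]
ee_rot: [-0.702, -0.082, 0.082, 0.702]
wrist_force: [0.9, 0.9, 0.1]
finger_gap: 0.0853
```

```bash
python3 - <<'E'
from h import *
s=cv2.cvtColor(cv2.imread('pics/scene0.png'),cv2.COLOR_BGR2GRAY)
t=cv2.cvtColor(cv2.imread('pics/top0.png'),cv2.COLOR_BGR2GRAY)
c=look('scene')
for z in(.211,.206,.190): print(z,proj(c,[.4335,.3582,z]).round(1))
print('cols160-179 rows 185-202');print(s[185:203,160:180])
print('top cols 194-209 rows 282-297');print(t[282:298,194:210])
print(arm.observe()['tcp_pos'])
E
```

```text
0.211 [169.  189.9]
0.206 [169.4 191.7]
0.19 [170.5 197.4]
cols160-179 rows 185-202
[[148 148 148 127  96  90  72  79  81  93 107 112  96  39  25  29  27  44
  110 157]
 [174 149 149 145 141 142 140 119  70  72  82  92  85  36  28  29  30  29
   37  62]
 [200 197 175 147 148 149 149 146 140 117  82  74  69  36  19  24  28  25
   25  24]
 [202 205 200 200 175 150 147 147 136 136 142 114  82  71  41  15  18  18
   17  35]
 [202 204 204 200 200 199 162 148  80 126 156 142 143 137 139 114  74  33
   35  52]
 [161 200 202 201 200 177 132 149 155 149 129 108 122 154 117  91  88  89
   89  89]
 [124 201 201 198 196 137 100 126 146 145 124 101  91 103  88  89  89  89
   89  88]
 [200 206 204 203 198 136  86 113 143 155 142  76  96 117  90  90  88  90
   90  89]
 [203 204 207 207 203 165  79  83  93 117  80  77  91 107 119 132  95  89
   89  87]
 [205 204 205 206 206 165  80  80  84  85  78  78  82  83  72 115 172 176
  143  91]
 [205 205 203 202 168  80  79  80  83  83  76  77  82  92 105  74 138 202
  194 157]
 [203 206 205 198 105  75  96  81  81  81  77  78  97 120 106  73 115 177
  199 2
[... 952 characters left out ...]
 204 160 153 157 165 172 154 129 129 128 115 145 208 235 240]
 [232 192 145 146 161 170 177 162 133 127 128 116 144 207 234 239]
 [232 190 137 132 148 160 166 155 129 117 117 111 147 212 236 239]
 [233 199 141 115 123 129 134 130 111  99  98 110 160 220 237 239]
 [236 218 161 116 105 104 105 104  93  86  97 134 189 228 238 239]
 [239 229 190 140 112 100  97  96  92 100 129 174 219 234 238 238]
 [239 235 219 184 152 129 119 117 122 145 181 214 230 235 235 235]
 [238 237 232 224 203 181 167 162 168 190 216 226 227 226 222 221]
 [235 235 235 233 227 213 197 189 188 199 207 205 196 185 177 173]
 [226 224 223 221 212 198 183 172 167 168 166 157 147 137 131 128]]
[0.32472655 0.26739016 0.19337277]
```

Emit:
{"api": "send_rows", "payload": {"increments": [10.7,-38.2,-2,0,0,-3,1,10.7,-38.2,-2,0,0,-3,1,10.7,-38.2,-2,0,0,-3,1,10.7,-38.2,-2,0,0,-3,1,10.7,-38.2,-2,0,0,-3,1]}}

```text
t: 1.5
tcp_pos: [0.4073, -0.0271, 0.1782]
ee_rot: [0.707, 0.06, -0.06, -0.702]
wrist_force: [0.3, 0.5, 0.3]
finger_gap: 0.0854
```

```bash
cat > st.py <<'E'
from h import *
from scipy.spatial.transform import Rotation as Ro
o=arm.observe(); R=Ro.from_quat(o['ee_rot']).as_matrix()
print('t',round(o['t'],2),'tcp',o['tcp_pos'].round(4),'yawx',np.degrees(np.arctan2(R[1,0],R[0,0])).round(2),'down',R[:,1].round(3),'F',o['wrist_force'].round(2),'T',o['torque'].round(2),'gap',round(o['finger_gap'],4),'j6',o['joint_positions'][5].round(2))
E
python3 st.py
```

```text
t 1.5 tcp [ 0.4073 -0.0271  0.1782] yawx 9.71 down [-0.    -0.007 -1.   ] F [0.32 0.5  0.27] T [-0.   -0.06  0.06] gap 0.0854 j6 1.18
```

Emit:
{"api": "send_rows", "payload": {"increments": [2.5,-8.8,-4,0,0,0,1,2.5,-8.8,-8,0,0,0,1,2.5,-8.8,-8,0,0,0,1,2.5,-8.8,-8,0,0,0,1,2.5,-8.8,-8,0,0,0,1]}}

```text
t: 2.12
tcp_pos: [0.4333, -0.1145, 0.0997]
ee_rot: [0.707, 0.061, -0.06, -0.702]
wrist_force: [-0.3, 0.3, 0.3]
finger_gap: 0.0857
```

```bash
python3 st.py; python3 - <<'E'
from h import *
look('scene','s1.png');look('top','t1.png')
s=cv2.imread('pics/s1.png'); t=cv2.imread('pics/t1.png')
def crop(im,x,y,w,h): return cv2.resize(im[y:y+h,x:x+w],(400,300),interpolation=cv2.INTER_CUBIC)
cv2.imwrite('pics/m3.png',np.hstack([crop(s,280,310,120,90),crop(t,350,250,100,75)]))
E
```

```text
t 2.12 tcp [ 0.4333 -0.1145  0.0997] yawx 9.8 down [ 0.002 -0.007 -1.   ] F [-0.29  0.34  0.29] T [ 0.06 -0.02 -0.02] gap 0.0857 j6 1.0
```

View pics/m3.png

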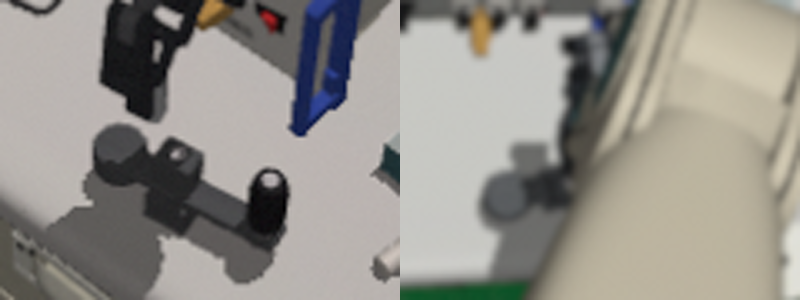

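The view shows a finger above and beside the boss, with the boss at about (333,356). The position agrees, so I'll descend and grasp.

Emit:
{"api": "send_rows", "payload": {"increments": [-0.1,0,-4,0.4,0,0,1,-0.1,0,-7.5,0.4,0,0,1,-0.1,0,-7.5,0.4,0,0,1,-0.1,0,-7.5,0.4,0,0,-1,-0.1,0,-7.5,0.4,0,0,-1], "newtons": 60}}

```text
t: 2.85
tcp_pos: [0.4343, -0.1152, 0.0266]
ee_rot: [0.705, 0.063, -0.059, -0.704]
wrist_force: [-0.4, -0.5, 0.6]
finger_gap: 0.0517
```

Emit:
{"api": "send_rows", "payload": {"increments": [0,0,0,0,0,0,-1,0,0,0,0,0,0,-1,0,0,0,0,0,0,-1]}}

```text
t: 3.22
tcp_pos: [0.4344, -0.1153, 0.0268]
ee_rot: [0.706, 0.063, -0.058, -0.703]
wrist_force: [-0.2, 0.3, -0.4]
finger_gap: -0.0001
```

```bash
python3 st.py
```

```text
t 3.23 tcp [ 0.4344 -0.1153  0.0268] yawx 9.83 down [ 0.007 -0.002 -1.   ] F [-0.16  0.32 -0.41] T [ 0.1   0.01 -0.  ] gap -0.0001 j6 1.0
```

```bash
python3 - <<'E'
from h import *
c=look('scene','s2.png');look('top','t2.png')
s=cv2.imread('pics/s2.png'); t=cv2.imread('pics/t2.png')
def crop(im,x,y,w,h): return cv2.resize(im[y:y+h,x:x+w],(400,300),interpolation=cv2.INTER_CUBIC)
cv2.imwrite('pics/m4.png',np.hstack([crop(s,240,280,160,120),crop(t,320,220,160,120)]))
print(proj(c,[.4344,-.1153,.0268]),proj(c,[.4344,-.1153,.1268]))
E
```

```text
[333.70336603 364.00739744] [335.78480893 333.71897073]
```

View pics/m4.png

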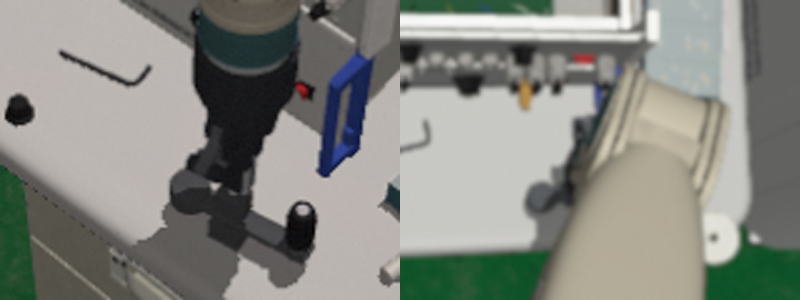

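```bash
python3 - <<'E'
from h import *
s1=cv2.imread('pics/s1.png'); s2=cv2.imread('pics/s2.png')
cr=lambda im,x,y:cv2.resize(im[y:y+90,x:x+60],(400,600),interpolation=cv2.INTER_CUBIC)
cv2.imwrite('pics/m5.png',np.hstack([cr(s1,300,285),cr(s2,305,300)]))
E
```

```text
(no output)
```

View pics/m5.png

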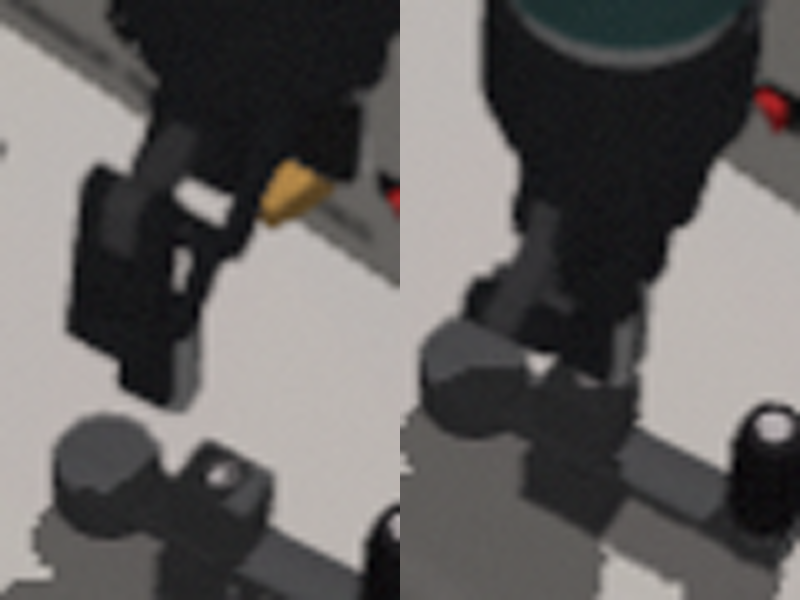

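```bash
python3 - <<'E'
from h import *
c=look('scene'); o=arm.observe(); print(o['tcp_pos'],o['joint_positions'].round(4))
def panel(fn,x,y,tcp,k=8,W=50,H=75):
    im=cv2.imread('pics/'+fn).astype(float); im=(255*np.clip(im/150,0,1)**.6).astype(np.uint8)
    im=cv2.resize(im[y:y+H,x:x+W],(W*k,H*k),interpolation=cv2.INTER_CUBIC)
    q=lambda X:tuple(int(v) for v in ((proj(c,X)-[x,y]+.5)*k))
    a=np.radians(-80); u=np.array([np.cos(a),np.sin(a),0]); v=np.array([-u[1],u[0],0]); b=np.array([.432,-.1147,0])
    top=[b+i*.013*u+j*.010*v+[0,0,.058] for i,j in((1,1),(1,-1),(-1,-1),(-1,1))]
    for i in range(4): cv2.line(im,q(top[i]),q(top[(i+1)%4]),(0,0,255),1)
    for dx,col in((-.043,(0,255,0)),(0,(0,255,255)),(.043,(255,255,0))):
        p=np.array(tcp)+[dx,dx*.17,.013 if dx else 0]
        cv2.line(im,q(p),q(p+[0,0,.04]),col,1); cv2.circle(im,q(p),3,col,1)
    return im
cv2.imwrite('pics/m6.png',np.hstack([panel('s1.png',308,295,[.4333,-.1145,.0997]),panel('s2.png',308,305,[.4344,-.1153,.0268])]))
E
```

```text
[ 0.4341617  -0.11513876  0.02654374] [-4.036e-01  1.231e-01 -6.083e-01  8.330e-01  4.000e-04  9.956e-01]
```

View pics/m6.png

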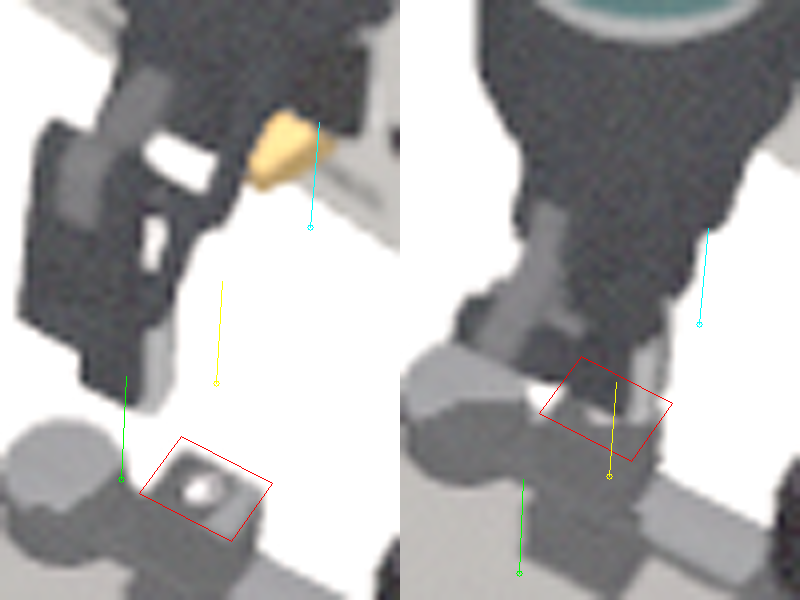

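Emit:
{"api": "send_rows", "payload": {"increments": [0,0,6,0,0,0,-1,0,0,9,0,0,0,-1,0,9.5,9,0,0,0,-1,0,9.5,9,0,0,0,-1,0,9.5,4,0,0,0,-1]}}

```text
t: 4.0
tcp_pos: [0.439, -0.0193, 0.0696]
ee_rot: [0.706, 0.067, -0.056, -0.703]
wrist_force: [0.8, -0.3, 0.5]
finger_gap: -0.0001
```

```bash
python3 st.py; python3 - <<'E'
from h import *
c=look('scene','s3.png');t=look('top','t3.png'); p=arm.observe()['tcp_pos']
def pan(fn,c,x,y,k=8,W=50,H=70):
    im=cv2.imread('pics/'+fn).astype(float); im=(255*np.clip(im/150,0,1)**.6).astype(np.uint8)
    im=cv2.resize(im[y:y+H,x:x+W],(W*k,H*k),interpolation=cv2.INTER_CUBIC)
    q=lambda X:tuple(int(v) for v in ((proj(c,X)-[x,y]+.5)*k))
    for i in range(6): cv2.circle(im,q(p+[0,0,.01*i]),3,(0,0,255),1)
    return im
u=proj(c,p).astype(int);v=proj(t,p).astype(int);print(u,v)
cv2.imwrite('pics/m7.png',np.hstack([pan('s3.png',c,u[0]-25,u[1]-45),pan('t3.png',t,v[0]-25,v[1]-35)]))
E
```

```text
t 4.0 tcp [ 0.439  -0.0193  0.0696] yawx 10.02 down [ 0.016 -0.004 -1.   ] F [ 0.82 -0.3   0.51] T [-0.01 -0.11 -0.02] gap -0.0001 j6 1.21
[296 328] [356 296]
```

View pics/m7.png

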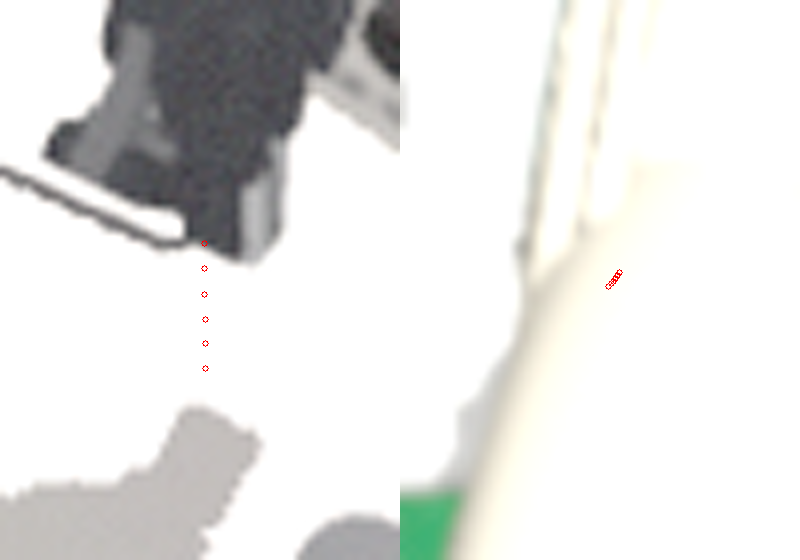

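```bash
python3 - <<'E'
from h import *
for i in range(2): look('scene')
p=arm.observe()['tcp_pos']; c=look('scene','s4.png'); print(p,arm.observe()['tcp_pos'],arm.observe()['dq'].round(3))
g=cv2.cvtColor(c['frame'],cv2.COLOR_BGR2GRAY); u=proj(c,p); print(u)
x,y=u.round().astype(int)
print('cols',x-8,x+11,'rows',y-22)
print(g[y-22:y+4,x-8:x+12])
E
```

```text
[ 0.43291264 -0.01992187  0.06607828] [ 0.43445339 -0.02037715  0.06715707] [-0.004 -0.012  0.025 -0.007  0.001  0.002]
[297.94267672 326.73691516]
cols 290 309 rows 305
[[ 40  33  22  22  22  26  22  20  24  23  21  21  23  52  76 140 185 186
  186 185]
 [ 24  25  20  22  20  22  22  23  21  23  20  26  24  38  66 140 185 185
  185 185]
 [ 23  20  24  20  19  23  23  20  24  24  21  24  36  46  66 139 184 187
  186 185]
 [ 22  23  18  19  21  19  23  22  22  23  33  51  58  51  67 138 186 184
  185 184]
 [ 25  23  21  24  24  22  23  21  21  32  57  79  71  51  65 140 186 186
  185 186]
 [ 22  22  20  21  21  21  22  22  21  42  72  86  72  50  68 139 185 185
  184 185]
 [ 25  22  21  20  14  24  22  22  20  37  72  86  73  51  67 139 185 185
  185 186]
 [ 32  29  24  24  25  24  18  21  19  39  73  86  72  49  68 139 185 184
  185 186]
 [ 43  35  25  23  20  23  25  23  24  41  72  86  74  57  66 138 186 185
  185 186]
 [120  75  63  21  25  23  24  26  18  40  73  86  76  59  76 145 185 186
  186 185]
 [173 152 124  25  25  25  22  22  22  39  73  87  77  65 114 168 186 186
  186 
[... 580 characters left out ...]
 186 185
  186 186]
 [184 185 185 184 185 185 185 184 186 185 185 184 186 185 186 185 185 184
  186 185]
 [186 185 184 185 184 185 185 186 185 185 185 186 186 185 186 185 185 185
  186 184]
 [185 185 185 187 185 185 184 184 184 185 185 185 187 185 185 186 185 186
  184 185]
 [186 185 184 185 185 185 184 185 184 185 184 186 184 185 184 185 185 184
  185 185]
 [184 184 186 186 185 185 185 185 184 185 186 184 184 185 186 184 186 185
  186 184]
 [185 184 185 185 186 184 185 184 185 184 185 185 185 185 185 186 186 184
  186 184]
 [184 185 186 186 185 184 184 186 185 184 185 185 185 185 186 185 186 185
  185 186]
 [185 184 185 184 184 185 185 184 184 185 185 185 185 184 184 185 186 186
  186 185]]
```

Emit:
{"api": "send_rows", "payload": {"increments": [0,0,-3,0,0,0,-1,0,0,-5,0,0,0,-1,0,0,-6,0,0,0,-1,0,0,-6.2,0,0,0,-1,0,0,-6.2,0,0,0,-1]}}

```text
t: 4.88
tcp_pos: [0.4355, -0.0207, 0.006]
ee_rot: [0.706, 0.063, -0.058, -0.703]
wrist_force: [-0.1, 0.8, 0.7]
finger_gap: 0.0
```

```bash
python3 st.py
```

```text
t 4.88 tcp [ 0.4355 -0.0207  0.006 ] yawx 9.79 down [ 0.008 -0.003 -1.   ] F [-0.09  0.81  0.75] T [ 0.01  0.01 -0.02] gap 0.0 j6 1.2
```

Emit:
{"api": "send_rows", "payload": {"increments": [0,0,-0.4,0,0,0,-1,0,0,-0.8,0,0,0,-1,0,0,-1.0,0,0,0,-1,0,0,-1.0,0,0,0,-1]}}

```text
t: 5.38
tcp_pos: [0.4352, -0.0206, -0.0042]
ee_rot: [0.706, 0.063, -0.058, -0.703]
wrist_force: [0.2, 0.2, 0.4]
finger_gap: 0.0001
```

```bash
python3 st.py;  python3 - <<'E'
from h import *
p=arm.observe()['tcp_pos']; c=look('scene','s5.png')
g=cv2.cvtColor(c['frame'],cv2.COLOR_BGR2GRAY); u=proj(c,p); print(u)
x,y=u.round().astype(int)
print('cols',x-8,x+11,'rows',y-18)
print(g[y-18:y+6,x-8:x+12])
E
```

```text
t 5.38 tcp [ 0.4352 -0.0206 -0.0042] yawx 9.8 down [ 0.007 -0.002 -1.   ] F [0.22 0.23 0.44] T [0.01 0.05 0.01] gap 0.0001 j6 1.2
[299.05761151 346.77368481]
cols 291 310 rows 329
[[ 31  30  20  20  21  21  21  21  23  22  21  28  39  54  86 148 187 186
  186 186]
 [ 24  21  21  23  22  22  24  21  24  23  26  50  61  57  87 148 187 185
  186 186]
 [ 18  21  21  21  23  19  19  21  19  34  60  77  72  56  86 148 185 187
  185 184]
 [ 21  23  23  24  22  20  21  21  20  39  70  84  70  58  78 143 186 186
  187 186]
 [ 22  21  21  22  21  23  22  25  22  38  71  86  71  57  75 111 161 184
  187 186]
 [ 22  20  17  19  23  24  23  25  24  39  72  87  71  60  75  89 114 137
  138 160]
 [155 134  70  23  22  22  21  23  21  40  72  88  72  56  75  91  95  94
  129 173]
 [185 179 134  23  26  22  20  21  25  39  71  88  71  57  78  94  95  94
  114 160]
 [186 185 165 103  44  24  23  21  21  37  72  87  72  61  83  94  93 128
  164 172]
 [185 186 182 148  78  56  33  24  18  47  77  87  77  75  90  94 130 173
  187 186]
 [185 168 130 119  93  87  77  56  34  61  86  89  89  90  95  95 142 
[... 420 characters left out ...]
 187 186
  187 187]
 [ 93  94  94  93  93  95  95  94  94  94  95  96 131 175 185 186 186 186
  186 186]
 [ 93  95  95  94  95  93  94  95  94  94 130 169 176 185 186 185 186 187
  186 186]
 [ 96  95  94  94  93  93  94  95  95  95 108 150 186 185 186 185 186 186
  186 187]
 [ 95  96  94  95  94  95  93  94  93  94  95 107 152 183 185 185 186 186
  186 169]
 [ 94  94  94  94  95  94  94  94  95  95  94 132 178 186 186 186 186 186
  164 111]
 [ 94  94  94  93  93  95  93  94  96  94  94 104 149 185 185 186 186 164
  106  77]
 [ 93  95  95  95  94  94  94  95  94  94  94  94 140 185 186 185 173 130
   75  74]
 [ 92  94  94  96  95  94  94  94  94  94  95  93 139 186 186 186 158  89
   75  74]]
```

Emit:
{"api": "send_rows", "payload": {"increments": [0,0,-1.0,0,0,0,-1,0,0,-1.8,0,0,0,-1,0,0,-2.0,0,0,0,-1,0,0,-2.2,0,0,0,-1,0,0,-2.2,0,0,0,-1]}}

```text
t: 6.05
tcp_pos: [0.4353, -0.0206, -0.0262]
ee_rot: [0.706, 0.063, -0.058, -0.703]
wrist_force: [0.7, 1.0, 0.0]
finger_gap: 0.0
```

Emit:
{"api": "send_rows", "payload": {"increments": [0,0,-0.2,0,0,0,-1,0,0,-0.4,0,0,0,-1]}}

```text
t: 6.3
tcp_pos: [0.4355, -0.0207, -0.0301]
ee_rot: [0.706, 0.063, -0.058, -0.703]
wrist_force: [-0.8, 1.1, 0.3]
finger_gap: 0.0002
```

Emit:
{"api": "send_rows", "payload": {"increments": [0,0,-0.2,0,0,0,-1,0,0,-0.3,0,0,0,-1]}}

```text
t: 6.55
tcp_pos: [0.4354, -0.0207, -0.0333]
ee_rot: [0.706, 0.063, -0.058, -0.703]
wrist_force: [0.5, -0.2, 0.0]
finger_gap: -0.0003
```

Emit:
{"api": "send_rows", "payload": {"increments": [0,0,-0.2,0,0,0,-1,0,0,-0.3,0,0,0,-1]}}

```text
t: 6.8
tcp_pos: [0.4353, -0.0206, -0.0364]
ee_rot: [0.706, 0.063, -0.058, -0.703]
wrist_force: [0.4, -0.1, -0.5]
finger_gap: 0.0006
```

```bash
python3 - <<'E'
from h import *
o=arm.observe(); p=o['tcp_pos']; print(p,o['wrist_force']); c=look('scene','s6.png')
g=cv2.cvtColor(c['frame'],cv2.COLOR_BGR2GRAY); u=proj(c,p); print(u,proj(c,[p[0],p[1],0]))
x,y=u.round().astype(int)
print('cols',x-8,x+11,'rows',y-18)
print(g[y-18:y+0,x-8:x+12])
E
```

```text
[ 0.43528608 -0.02064761 -0.03643468] [ 0.35042498 -0.10093894 -0.52942707]
[299.16528143 355.5891917 ] [299.10976759 345.56404206]
cols 291 310 rows 338
[[ 45  45  30  23  23  23  22  17  23  22  20  24  26  49  72  87  94  95
   96 144]
 [ 28  30  21  21  15  22  19  21  24  23  23  33  43  54  76  89  95  95
  130 174]
 [ 21  23  22  19  20  22  19  20  22  21  35  60  67  55  73  90  96 131
  175 187]
 [ 21  21  22  22  23  21  21  22  24  34  65  82  74  56  75  90  94 142
  186 185]
 [ 22  22  22  20  21  20  19  24  22  39  71  88  72  57  73  89  93 141
  187 187]
 [ 24  21  21  24  21  21  22  23  25  41  71  88  73  58  77  92 131 175
  187 186]
 [ 22  25  22  21  20  20  23  24  23  38  71  89  74  57  77 129 177 187
  186 187]
 [ 84  83  69  25  23  23  19  23  24  39  72  87  71  58 106 163 187 187
  187 187]
 [ 97  94  84  44  25  22  23  24  24  36  70  88  73  79 142 183 186 187
  186 187]
 [ 94  94  94  87  75  44  20  21  23  36  73  87  79  83 143 186 186 186
  186 186]
 [ 95  96  96  95  91  86  74  43  21  47  78  88  88  93 141 187 185 186
  186 170]
 [ 95  96  94  95  94  95  91  81  67  77  89  92  93  95 141 187 186 186
  165 113]
 [ 93  95  94  95  93  96  94  93  92  92  95  93  94  94 142 187 187 165
  107  78]
 [ 95  95  92  94  94  94  95  94  95  95  94  94  95  93 106 151 175 132
   76  74]
 [ 95  94  94  95  94  94  95  94  95  94  95  95  94  96  94 140 158  89
   74  72]
 [ 96  96  94  96  94  95  95  94  94  95  95  95  95  95  94 140 157  84
   75  75]
 [ 95  95  95  95  94  95  94  94  94  94  94  94  94  94  94 139 151  61
   76  76]
 [ 96  94  95  96  94  94  95  94  95  95  96  94  95  95  95 141 149  56
   73  75]]
```

Emit:
{"api": "send_rows", "payload": {"increments": [0,0,-0.2,0,0,0,-1,0,0,-0.3,0,0,0,-1]}}

```text
t: 7.1
tcp_pos: [0.4355, -0.0207, -0.0373]
ee_rot: [0.706, 0.063, -0.058, -0.703]
wrist_force: [-9.0, 1.3, 31.9]
finger_gap: 0.0004
```

Emit:
{"api": "send_rows", "payload": {"increments": [0,0,6,0,0,0,1,0,0,12,0,0,0,1,-0.35,-9.4,12,0.3,0,0.3,1,-0.35,-9.4,12,0.3,0,0.3,1,-0.35,-9.4,12,0.3,0,0.3,1]}}

```text
t: 7.72
tcp_pos: [0.4325, -0.1164, 0.0831]
ee_rot: [-0.704, -0.064, 0.058, 0.705]
wrist_force: [-0.5, 0.7, -0.2]
finger_gap: 0.0856
```

```bash
python3 st.py
```

```text
t 7.72 tcp [ 0.4325 -0.1164  0.0831] yawx 9.92 down [ 0.008  0.002 -1.   ] F [-0.46  0.66 -0.19] T [ 0.04  0.01 -0.01] gap 0.0856 j6 0.99
```

Emit:
{"api": "send_rows", "payload": {"increments": [0,0.15,-5,0,0.4,0,1,0,0.15,-9.0,0,0.4,0,1,0,0.15,-9.4,0,0.4,0,1,0,0.15,-9.4,0,0.4,0,1,0,0.15,-9.4,0,0.4,0,-1], "newtons": 80}}

```text
t: 8.35
tcp_pos: [0.4343, -0.1153, -0.0093]
ee_rot: [-0.704, -0.063, 0.06, 0.705]
wrist_force: [0.9, -1.1, 0.2]
finger_gap: 0.0696
```

Emit:
{"api": "send_rows", "payload": {"increments": [0,0,0,0,0,0,-1,0,0,0,0,0,0,-1,0,0,0,0,0,0,-1,0,0,0,0,0,0,-1]}}

```text
t: 8.85
tcp_pos: [0.4346, -0.1156, -0.0086]
ee_rot: [-0.704, -0.063, 0.06, 0.704]
wrist_force: [-1.1, 0.9, 5.9]
finger_gap: 0.0191
```

```bash
python3 st.py
```

```text
t 8.85 tcp [ 0.4346 -0.1156 -0.0086] yawx 9.93 down [ 0.004  0.    -1.   ] F [-1.12  0.9   5.9 ] T [-0.01  0.37 -0.02] gap 0.0191 j6 0.99
```

Emit:
{"api": "send_rows", "payload": {"increments": [0,0,6,0,0,0,-1,0,0,12,0,0,0,-1,-0.1,5,18,0,0,0,-1,-0.1,10,24.5,0,0,0,-1,-0.1,16,24.5,0,0,0,-1]}}

```text
t: 9.48
tcp_pos: [0.4354, 0.0224, 0.2317]
ee_rot: [0.705, 0.064, -0.057, -0.704]
wrist_force: [1.3, 0.4, -2.8]
finger_gap: 0.0192
```

```bash
python3 st.py
```

```text
t 9.47 tcp [0.4354 0.0224 0.2317] yawx 9.77 down [ 0.01 -0.   -1.  ] F [ 1.33  0.42 -2.75] T [-0.03 -0.06 -0.02] gap 0.0192 j6 1.3
```

Emit:
{"api": "send_rows", "payload": {"increments": [-0.1,6,1.2,0,0,-0.9,-1,-0.1,12,1.2,0,0,-0.9,-1,-0.1,18,1.2,0,0,-0.9,-1,-0.1,24,1.2,0,0,-0.9,-1,-0.1,29,1.2,0,0,-0.9,-1]}}

```text
t: 10.1
tcp_pos: [0.4333, 0.3144, 0.2425]
ee_rot: [0.706, 0.058, -0.052, -0.704]
wrist_force: [0.8, -0.3, -3.2]
finger_gap: 0.0188
```

Emit:
{"api": "send_rows", "payload": {"increments": [-0.2,5,0,0,0.4,0,-1,-0.2,5,0,0,0.4,0,-1,-0.2,5,0,0,0.4,0,-1]}}

```text
t: 10.48
tcp_pos: [0.4305, 0.3637, 0.2412]
ee_rot: [0.706, 0.055, -0.056, -0.704]
wrist_force: [-0.3, -0.4, -3.0]
finger_gap: 0.0188
```

```bash
python3 st.py; python3 - <<'E'
from h import *
p=arm.observe()['tcp_pos'];c=look('scene','s7.png');t=look('top','t7.png')
def cr(fn,c,W):
    u=proj(c,[.4335,.3582,.24]).astype(int); print(u-[W//2,W*3//8*1],W); x,y=u[0]-W//2,max(u[1]-W*3//4+W//4,0)
    print('origin',x,y); return cv2.resize(cv2.imread('pics/'+fn)[y:y+W,x:x+W],(400,400),interpolation=cv2.INTER_CUBIC)
cv2.imwrite('pics/m8.png',np.hstack([cr('s7.png',c,80),cr('t7.png',t,80)]))
E
```

```text
t 10.47 tcp [0.4305 0.3637 0.2412] yawx 8.97 down [-0.001 -0.003 -1.   ] F [-0.29 -0.36 -3.05] T [-0.07 -0.01  0.01] gap 0.0188 j6 2.0
[126 149] 80
origin 126 139
[158 258] 80
origin 158 248
```

View pics/m8.png

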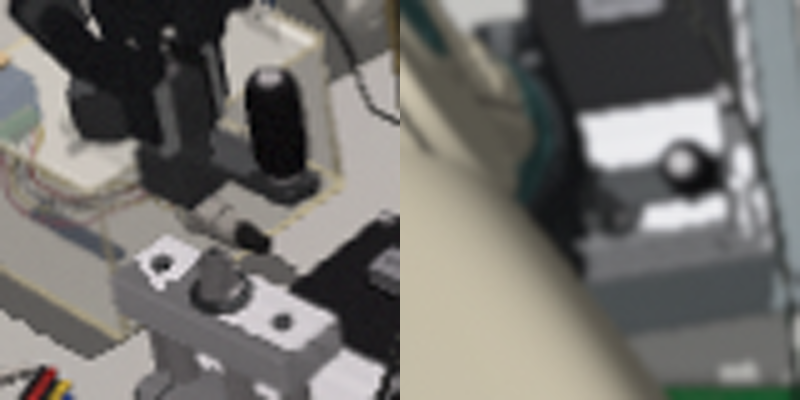

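The knob top is at scene (179,154) and top (214.2,279.6), with the shaft bare below it. I'll triangulate the knob to get the socket's axis.

```bash
python3 - <<'E'
from h import *
from scipy.optimize import least_squares
s,t=look('scene'),look('top'); o=arm.observe(); p=o['tcp_pos']; print(p)
a,b=(179.0,154.0),(214.2,279.6)
X=least_squares(lambda X:np.r_[proj(s,X)-a,proj(t,X)-b],[.45,.3,.3]); k=X.x
print('knob',k.round(4),X.cost.round(2),atz(s,a,.328).round(4),atz(t,b,.328).round(4))
y=np.radians(8.97-90); ax=k[:2]-.06*np.array([np.cos(y),np.sin(y)])
print('axis',ax.round(4),'minus tcp',(ax-p[:2]).round(4),'to shaft',(np.array([.4335,.3582])-ax).round(4))
E
```

```text
[0.43134231 0.36309331 0.2424138 ]
knob [0.4411 0.306  0.3274] 0.5 [0.4395 0.3061 0.328 ] [0.4423 0.3051 0.328 ]
axis [0.4317 0.3653] minus tcp [0.0004 0.0022] to shaft [ 0.0018 -0.0071]
```

Emit:
{"api": "send_rows", "payload": {"increments": [0.2,-0.7,0,0,0,0,-1,0.2,-0.7,-2,0,0,0,-1,0.2,-0.7,-3.5,0,0,0,-1,0.2,-0.7,-3.8,0,0,0,-1,0.2,-0.7,-3.8,0,0,0,-1]}}

```text
t: 11.3
tcp_pos: [0.4333, 0.3559, 0.2044]
ee_rot: [0.706, 0.055, -0.054, -0.704]
wrist_force: [-0.5, -0.2, -2.8]
finger_gap: 0.0188
```

```bash
python3 st.py
```

```text
t 11.3 tcp [0.4333 0.3559 0.2044] yawx 8.83 down [ 0.001 -0.002 -1.   ] F [-0.52 -0.16 -2.79] T [-0.01  0.04 -0.  ] gap 0.0188 j6 1.99
```

Emit:
{"api": "send_rows", "payload": {"increments": [0,0,-0.3,0,0,0,-1,0,0,-0.6,0,0,0,-1]}}

```text
t: 11.55
tcp_pos: [0.4344, 0.3565, 0.2016]
ee_rot: [0.705, 0.056, -0.053, -0.705]
wrist_force: [-5.1, -4.6, 16.7]
finger_gap: 0.0188
```

Emit:
{"api": "send_rows", "payload": {"increments": [0,0,-0.2,0,0,0,-1,0,0,-0.4,0,0,0,-1]}}

```text
t: 11.8
tcp_pos: [0.4346, 0.3567, 0.2014]
ee_rot: [-0.705, -0.057, 0.053, 0.705]
wrist_force: [-5.6, -4.8, 18.6]
finger_gap: 0.0187
```

```bash
python3 st.py
```

```text
t 11.8 tcp [0.4346 0.3567 0.2014] yawx 8.87 down [ 0.006  0.001 -1.   ] F [-5.56 -4.83 18.64] T [-1.06  1.54  0.11] gap 0.0187 j6 1.99
```

Emit:
{"api": "send_rows", "payload": {"increments": [-0.3,-0.2,0.3,0,0.3,0,-1,-0.3,-0.2,0.2,0,0.3,0,-1,-0.3,-0.2,0,0,0.3,0,-1,-0.3,-0.2,-0.3,0,0.3,0,-1,-0.3,-0.2,-0.5,0,0.3,0,-1]}}

```text
t: 12.42
tcp_pos: [0.4322, 0.3551, 0.2015]
ee_rot: [-0.704, -0.056, 0.053, 0.706]
wrist_force: [-7.6, -5.6, 27.3]
finger_gap: 0.0188
```

```bash
python3 st.py
```

```text
t 12.43 tcp [0.4322 0.3551 0.2015] yawx 8.89 down [ 0.004  0.003 -1.   ] F [-7.63 -5.56 27.34] T [-1.24  1.93  0.11] gap 0.0188 j6 1.99
```

```bash
python3 - <<'E'
from h import *
s,t=look('scene'),look('top')
for X in([.436,.3635,.211],[.4335,.3582,.211],[.435,.362,.211],[.436,.3635,.19],[.436,.3635,.187]): print(X,proj(s,X).round(1),proj(t,X).round(1))
for z in(.187,.19): print('ring top',z,atz(t,(201,289.3),z))
for z in(.187,.19): print('ring scene',z,atz(s,(170.2,197.2),z))
print('facet',atz(t,(199.3,288.7),.211))
E
```

```text
[0.436, 0.3635, 0.211] [168.4 188.3] [199.  288.5]
[0.4335, 0.3582, 0.211] [169.  189.9] [201.3 289.6]
[0.435, 0.362, 0.211] [168.5 188.8] [199.7 289. ]
[0.436, 0.3635, 0.19] [169.9 195.8] [201.  289.5]
[0.436, 0.3635, 0.187] [170.1 196.9] [201.3 289.6]
ring top 0.187 [0.43675139 0.36420901 0.187     ]
ring top 0.19 [0.43643032 0.36353595 0.19      ]
ring scene 0.187 [0.43544855 0.36238946 0.187     ]
ring scene 0.19 [0.43351124 0.35921628 0.19      ]
facet [0.43562447 0.36288534 0.211     ]
```

Emit:
{"api": "send_rows", "payload": {"increments": [0,0,0.5,0,0,0,-1,0.3,0.6,0.6,-0.1,0,0,-1,0.3,0.6,0.3,-0.1,0,0,-1,0.3,0.6,0.0,-0.1,0,0,-1,0.3,0.6,-0.2,-0.1,0,0,-1]}}

```text
t: 13.15
tcp_pos: [0.4346, 0.3607, 0.1983]
ee_rot: [-0.705, -0.056, 0.054, 0.705]
wrist_force: [0.2, -0.8, -1.7]
finger_gap: 0.0186
```

Emit:
{"api": "send_rows", "payload": {"increments": [0,0,-0.3,0,0,0,-1,0,0,-0.5,0,0,0,-1]}}

```text
t: 13.4
tcp_pos: [0.4345, 0.361, 0.193]
ee_rot: [-0.705, -0.055, 0.054, 0.705]
wrist_force: [0.6, 1.4, -1.7]
finger_gap: 0.0187
```

```bash
python3 st.py
```

```text
t 13.4 tcp [0.4345 0.361  0.193 ] yawx 8.89 down [ 0.002  0.001 -1.   ] F [ 0.62  1.37 -1.66] T [ 0.26  0.03 -0.01] gap 0.0187 j6 1.99
```

It's sliding in freely, so I'll keep going to the seat.

Emit:
{"api": "send_rows", "payload": {"increments": [0,0,-0.3,0,0,0,-1,0,0,-0.6,0,0,0,-1,0,0,-0.75,0,0,0,-1]}}

```text
t: 13.78
tcp_pos: [0.4344, 0.361, 0.1853]
ee_rot: [-0.705, -0.055, 0.054, 0.705]
wrist_force: [-0.3, 0.6, -2.5]
finger_gap: 0.0187
```

Emit:
{"api": "send_rows", "payload": {"increments": [0,0,-0.2,0,0,0,-1,0,0,-0.3,0,0,0,-1]}}

```text
t: 14.02
tcp_pos: [0.4346, 0.3611, 0.1842]
ee_rot: [-0.705, -0.056, 0.054, 0.705]
wrist_force: [-3.0, -1.7, 8.3]
finger_gap: 0.0187
```

```bash
python3 st.py
```

```text
t 14.03 tcp [0.4346 0.3611 0.1842] yawx 8.9 down [ 0.003  0.002 -1.   ] F [-3.02 -1.72  8.35] T [-0.27  0.77 -0.01] gap 0.0187 j6 1.99
```

Emit:
{"api": "send_rows", "payload": {"increments": [0,0,0,0,0,0,1,0,0,0,0,0,0,1,0,0,0,0,0,0,1,0,0,3,0,0,0,1,0,0,6.5,0,0,0,1]}}

```text
t: 14.65
tcp_pos: [0.4339, 0.3606, 0.2487]
ee_rot: [0.705, 0.055, -0.055, -0.705]
wrist_force: [0.4, -0.5, 0.9]
finger_gap: 0.0855
```

```bash
python3 st.py
```

```text
t 14.65 tcp [0.4339 0.3606 0.2487] yawx 8.89 down [ 0.001 -0.    -1.   ] F [ 0.42 -0.52  0.88] T [-0.02  0.    0.03] gap 0.0855 j6 1.99
```

Emit:
{"api": "send_rows", "payload": {"increments": [1.0,-5.7,0,0,0,0,1,1.0,-5.7,0,0,0,0,1,1.0,-5.7,-3,0,0,0,1,1.0,-5.7,-5.5,0,0,0,1,1.0,-5.7,-5.5,0,0,0,1], "newtons": 40}}

```text
t: 15.28
tcp_pos: [0.4419, 0.3029, 0.1912]
ee_rot: [0.706, 0.053, -0.057, -0.704]
wrist_force: [-0.5, -0.4, 0.6]
finger_gap: 0.0855
```

Emit:
{"api": "send_rows", "payload": {"increments": [0,0,0,0,0,0,-1,0,0,0,0,0,0,-1,0,0,0,0,0,0,-1,0,0,0,0,0,0,-1,0,0,0,0,0,0,-1]}}

```text
t: 15.9
tcp_pos: [0.4424, 0.3031, 0.1918]
ee_rot: [0.706, 0.054, -0.056, -0.704]
wrist_force: [-0.5, -0.1, 1.2]
finger_gap: 0.0217
```

```bash
python3 st.py; python3 - <<'E'
from h import *
c=look('scene','s9.png');k=cv2.imread('pics/s9.png'); s0=cv2.imread('pics/scene0.png')
x,y=160,185
f=lambda im:cv2.resize(im[y:y+75,x:x+100],(800,600),interpolation=cv2.INTER_CUBIC)
im=f(s0)
cv2.imwrite('pics/m9.png',im)
E
```

```text
t 15.9 tcp [0.4424 0.3031 0.1918] yawx 8.9 down [-0.003 -0.002 -1.   ] F [-0.48 -0.1   1.22] T [-0.02 -0.01  0.04] gap 0.0217 j6 1.9
```

View pics/m9.png

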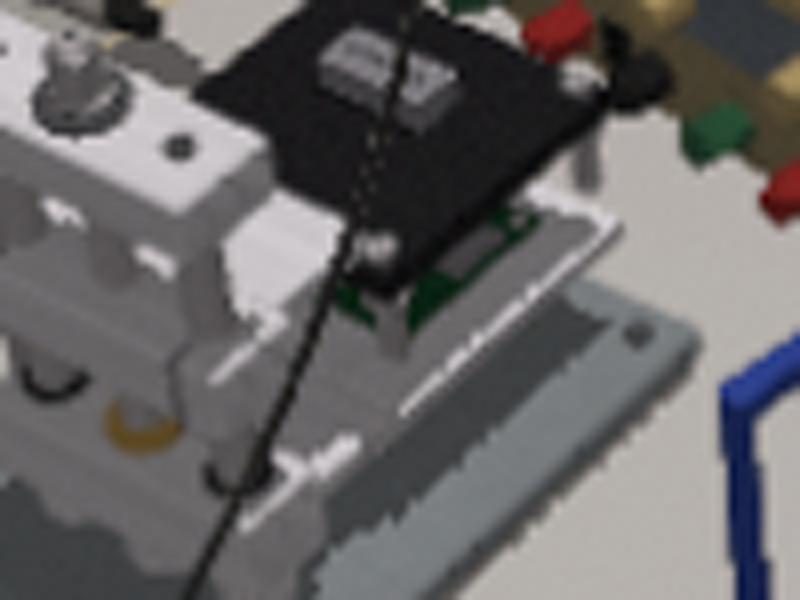

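Knob gripped at 21.7 mm. The picture shows the nest corner at crop (618,222), the plate's underside corner at about (606,109), and the right stop screw's tip at about (590,190). I'll work out the rise from these.

```bash
python3 - <<'E'
from h import *
s=look('scene'); P=lambda x,y:np.array([160+x/8-.5,185+y/8-.5])
sh=np.array([.436,.3633]); a=np.radians(-81.1); ux=np.array([np.cos(a),np.sin(a)]); uy=np.array([-ux[1],ux[0]])
n=atz(s,P(618,222),.056); d=n[:2]-sh; print('nest corner stand xy rel shaft',d@ux,d@uy)
from scipy.optimize import brentq
def zat(xy,row): return brentq(lambda z:proj(s,[*xy,z])[1]-row,0,.3)
c=n[:2]
for y in(105,109,113): print('underside z',zat(c,P(606,y)[1]), (proj(s,[*c,.1])-[159.5,184.5])*8)
yc=(d@uy)-.052
fc=sh+.052*ux+(yc-.052)*uy
print('front corner underside z',zat(fc,P(388,293)[1]),(proj(s,[*fc,.1])-[159.5,184.5])*8)
for ins in(.006,.008,.010,.012):
    q=sh+(.052-ins)*ux+(yc+.052-ins)*uy; q2=sh+(.052-ins)*ux+(yc-.052+ins)*uy
    print(ins,'R tip z',zat(q,P(590,190)[1]),(proj(s,[*q,.075])-[159.5,184.5])*8,'F tip z',zat(q2,P(392,357)[1]),(proj(s,[*q2,.075])-[159.5,184.5])*8)
E
```

```text
nest corner stand xy rel shaft 0.0530331397686406 0.15243341905930918
underside z 0.10276437712143471 [607.1636287  112.06092785]
underside z 0.10119925384182454 [607.1636287  112.06092785]
underside z 0.09963180336776506 [607.1636287  112.06092785]
front corner underside z 0.10487548905286208 [379.72738422 305.55775816]
0.006 R tip z 0.06995059398519367 [582.86835115 177.44938771] F tip z 0.07199343150248882 [386.6276768  349.48065015]
0.008 R tip z 0.07043531796375922 [573.58641663 178.65119815] F tip z 0.06939962006734568 [385.8033695  343.01371984]
0.01 R tip z 0.07092014483690516 [564.30020305 179.85391044] F tip z 0.066805808640127 [384.98181532 336.56535576]
0.012 R tip z 0.07140507482224177 [555.00973396 181.05752229] F tip z 0.06421199722076845 [384.16300193 330.13548666]
```

```bash
cat > w.py <<'E'
import sys
from h import *
from scipy.spatial.transform import Rotation as Ro
# usage: w.py step n hold
step,n,hold=float(sys.argv[1]),int(sys.argv[2]),int(sys.argv[3])
C=np.array([.4338,.3627]); o=arm.observe(); p=o['tcp_pos']; F=o['wrist_force']; R=Ro.from_quat(o['ee_rot'])
d=p[:2]-C; th=np.degrees(np.arctan2(d[1],d[0])); er=d/np.linalg.norm(d); et=np.array([er[1],-er[0]])
print('t %.2f th %.1f r %.1f mm z %.4f gap %.4f | Ftan(drag+) %.2f Frad %.2f Fz %.2f'%(o['t'],th,1e3*np.linalg.norm(d),p[2],o['finger_gap'],-F[:2]@et,F[:2]@er,F[2]))
y0=np.radians(8.9); G=np.column_stack([[np.cos(y0),np.sin(y0),0],[0,0,-1],[-np.sin(y0),np.cos(y0),0]])
if np.linalg.det(G)<0: G[:,2]*=-1
rv=np.degrees((Ro.from_matrix(G)*R.inv()).as_rotvec()).round(1)
for i in range(1,n+hold+1):
    a=np.radians(th-step*min(i,n)); q=(C+.06*np.array([np.cos(a),np.sin(a)])-p[:2])*100
    print([round(q[0],2),round(q[1],2),round((.1918-p[2])*100,2),*rv.tolist(),-1])
E
python3 w.py 15 4 1
```

```text
t 16.00 th -81.9 r 60.2 mm z 0.1917 gap 0.0216 | Ftan(drag+) 0.54 Frad 0.43 Fz 2.50
[np.float64(-1.57), np.float64(0.01), np.float64(0.01), 0.1, -0.2, -0.0, -1]
[np.float64(-3.09), np.float64(0.4), np.float64(0.01), 0.1, -0.2, -0.0, -1]
[np.float64(-4.45), np.float64(1.16), np.float64(0.01), 0.1, -0.2, -0.0, -1]
[np.float64(-5.57), np.float64(2.26), np.float64(0.01), 0.1, -0.2, -0.0, -1]
[np.float64(-5.57), np.float64(2.26), np.float64(0.01), 0.1, -0.2, -0.0, -1]
```

Emit:
{"api": "send_rows", "payload": {"increments": [-1.57,0.01,0,0,0,0,-1,-3.09,0.4,0,0,0,0,-1,-4.45,1.16,0,0,0,0,-1,-5.57,2.26,0,0,0,0,-1,-5.57,2.26,0,0,0,0,-1]}}

```text
t: 16.62
tcp_pos: [0.3854, 0.3268, 0.1933]
ee_rot: [0.705, 0.055, -0.056, -0.705]
wrist_force: [0.3, -3.1, 8.9]
finger_gap: 0.0212
```

```bash
sed -i 's/print(\[round(q\[0\],2),round(q\[1\],2),round((.1918-p\[2\])\*100,2)/print([round(float(q[0]),2),round(float(q[1]),2),round(float(.1918-p[2])*100,2)/' w.py; python3 w.py 18 5 0
```

```text
t 16.62 th -143.5 r 60.3 mm z 0.1933 gap 0.0212 | Ftan(drag+) 2.67 Frad 1.64 Fz 8.91
[-0.85, 1.68, -0.15, 0.0, -0.1, -0.1, -1]
[-1.16, 3.53, -0.15, 0.0, -0.1, -0.1, -1]
[-0.88, 5.39, -0.15, 0.0, -0.1, -0.1, -1]
[-0.04, 7.07, -0.15, 0.0, -0.1, -0.1, -1]
[1.27, 8.41, -0.15, 0.0, -0.1, -0.1, -1]
```

Emit:
{"api": "send_rows", "payload": {"increments": [-0.85,1.68,0.05,0,0,0,-1,-1.16,3.53,0.05,0,0,0,-1,-0.88,5.39,0.05,0,0,0,-1,-0.04,7.07,0.05,0,0,0,-1,1.27,8.41,0.05,0,0,0,-1]}}

```text
t: 17.25
tcp_pos: [0.3943, 0.4129, 0.1955]
ee_rot: [-0.704, -0.054, 0.059, 0.706]
wrist_force: [-5.4, -1.0, 11.1]
finger_gap: 0.0211
```

```bash
sed -i 's/\.1918/.1940/' w.py; python3 w.py 18 5 0
```

```text
t 17.25 th 128.2 r 63.9 mm z 0.1955 gap 0.0211 | Ftan(drag+) 4.86 Frad 2.56 Fz 11.08
[1.88, 0.61, -0.15, -0.1, -0.4, -0.3, -1]
[3.72, 0.97, -0.15, -0.1, -0.4, -0.3, -1]
[5.58, 0.75, -0.15, -0.1, -0.4, -0.3, -1]
[7.29, -0.04, -0.15, -0.1, -0.4, -0.3, -1]
[8.67, -1.31, -0.15, -0.1, -0.4, -0.3, -1]
```

Emit:
{"api": "send_rows", "payload": {"increments": [1.88,0.75,0.1,0,-0.3,-0.3,-1,3.72,1.1,0.1,0,-0.3,-0.3,-1,5.58,0.9,0.1,0,-0.3,-0.3,-1,7.3,0.1,0.1,0,-0.3,-0.3,-1,8.6,-1.2,0.1,0,-0.3,-0.3,-1]}}

```text
t: 17.88
tcp_pos: [0.4795, 0.4053, 0.1971]
ee_rot: [-0.701, -0.055, 0.057, 0.709]
wrist_force: [0.6, 5.8, 2.0]
finger_gap: 0.0214
```

```bash
sed -i 's/\.1940/.1960/; s/\[.4338,.3627\]/[.4330,.3640]/' w.py; python3 w.py 18 5 0
```

```text
t 17.88 th 41.6 r 62.2 mm z 0.1971 gap 0.0214 | Ftan(drag+) 3.97 Frad 4.26 Fz 2.00
[0.85, -1.73, -0.11, -0.6, -0.2, -0.1, -1]
[1.32, -3.54, -0.11, -0.6, -0.2, -0.1, -1]
[1.21, -5.42, -0.11, -0.6, -0.2, -0.1, -1]
[0.52, -7.17, -0.11, -0.6, -0.2, -0.1, -1]
[-0.67, -8.62, -0.11, -0.6, -0.2, -0.1, -1]
```

Emit:
{"api": "send_rows", "payload": {"increments": [0.9,-1.73,-0.1,-0.5,-0.2,0,-1,1.4,-3.5,-0.1,-0.5,-0.2,0,-1,1.3,-5.4,-0.1,-0.5,-0.2,0,-1,0.6,-7.1,-0.1,-0.5,-0.2,0,-1,-0.6,-8.5,-0.2,-0.5,-0.2,0,-1]}}

```text
t: 18.5
tcp_pos: [0.4731, 0.3207, 0.1955]
ee_rot: [-0.704, -0.056, 0.055, 0.706]
wrist_force: [1.8, 4.0, 3.7]
finger_gap: 0.0213
```

```bash
sed -i 's/\.1960/.1935/; s/\[.4330,.3640\]/[.4336,.3645]/' w.py; python3 w.py 18 5 0
```

```text
t 18.50 th -47.9 r 59.0 mm z 0.1955 gap 0.0213 | Ftan(drag+) 4.04 Frad -1.75 Fz 3.70
[-1.51, -1.1, -0.2, -0.2, 0.0, -0.2, -1]
[-3.32, -1.58, -0.2, -0.2, 0.0, -0.2, -1]
[-5.2, -1.49, -0.2, -0.2, 0.0, -0.2, -1]
[-6.95, -0.82, -0.2, -0.2, 0.0, -0.2, -1]
[-8.41, 0.36, -0.2, -0.2, 0.0, -0.2, -1]
```

Emit:
{"api": "send_rows", "payload": {"increments": [-1.5,-1.1,-0.1,0,0,0,-1,-3.3,-1.55,-0.1,0,0,0,-1,-5.2,-1.45,-0.1,0,0,0,-1,-6.95,-0.8,-0.1,0,0,0,-1,-8.4,0.4,-0.1,0,0,0,-1]}}

```text
t: 19.12
tcp_pos: [0.39, 0.3248, 0.1951]
ee_rot: [-0.704, -0.058, 0.053, 0.706]
wrist_force: [7.7, 2.9, -0.2]
finger_gap: 0.0213
```

```bash
python3 w.py 8 5 0
```

```text
t 19.12 th -137.7 r 59.0 mm z 0.1951 gap 0.0213 | Ftan(drag+) 3.05 Frad -7.68 Fz -0.23
[-0.6, 0.59, -0.16, -0.2, 0.3, -0.1, -1]
[-1.02, 1.31, -0.16, -0.2, 0.3, -0.1, -1]
[-1.34, 2.08, -0.16, -0.2, 0.3, -0.1, -1]
[-1.54, 2.89, -0.16, -0.2, 0.3, -0.1, -1]
[-1.64, 3.73, -0.16, -0.2, 0.3, -0.1, -1]
```

Emit:
{"api": "send_rows", "payload": {"increments": [-1.0,1.1,-0.05,0,0,0,-1,-1.5,2.5,0,0,0,0,-1,-1.6,4.1,0.05,0,0,0,-1,-1.35,5.8,0.1,0,0,0,-1]}}

```text
t: 19.62
tcp_pos: [0.3749, 0.3805, 0.1955]
ee_rot: [0.706, 0.057, -0.054, -0.704]
wrist_force: [2.4, -4.9, 1.4]
finger_gap: 0.0213
```

```bash
python3 w.py 10 4 1; python3 - <<'E'
from h import *
look('scene','s10.png')
for f in('scene0.png','s10.png'):
    g=cv2.cvtColor(cv2.imread('pics/'+f),cv2.COLOR_BGR2GRAY); print(f,'cols 226-241, rows 194-216'); print(g[194:217,226:242])
E
```

```text
t 19.62 th 164.8 r 60.8 mm z 0.1955 gap 0.0213 | Ftan(drag+) 4.09 Frad -3.63 Fz 1.36
[0.44, 0.96, -0.2, 0.1, 0.3, -0.1, -1]
[0.97, 1.86, -0.2, 0.1, 0.3, -0.1, -1]
[1.64, 2.66, -0.2, 0.1, 0.3, -0.1, -1]
[2.44, 3.33, -0.2, 0.1, 0.3, -0.1, -1]
[2.44, 3.33, -0.2, 0.1, 0.3, -0.1, -1]
scene0.png cols 226-241, rows 194-216
[[ 25  25  25  38  85 140 141 159 153 101  22  27  27  25  29  30]
 [ 25  26  27  41 100 146 130 114  74 111  20  25  26  25  25  26]
 [ 26  25  27  31  56  88  91  65  33  20  17  19  19  24  21  19]
 [ 26  25  23  27  27  33  44  44  20   6  18  17  19  16  19  14]
 [ 27  26  28  27  22  27  24  19  16  17  38  16  18  23  59  98]
 [ 27  25  26  26  26  24  20  15  17  58 110  96  97  99 131 177]
 [ 26  26  24  27  24  20  14  17  40 107 176 176 177 177 178 177]
 [ 28  28  24  25  14  14  19  41  79 143 177 177 177 177 176 177]
 [ 28  27  21  17  15  28  48  69 102 163 177 176 176 177 176 177]
 [ 27  20  14  26  53  73  81  74 106 179 177 177 177 177 176 177]
 [ 18  11  22  70 124 119  80  80 105 172 178 177 177 176 177 177]
 [ 11  25  68 135 169 119  82  80  97 158 177
[... 1636 characters left out ...]
 159 182 182 183 182 183 184]
 [ 36  79 112 109 120 150  84  84  98 156 188 182 182 183 183 183]
 [ 52  93 111 109 109 100  90  87 116 191 196 175 184 182 182 183]
 [ 71  98 108 110 111 112 105 100 133 201 170 151 183 183 184 182]
 [111 109 111 111 110 110 118 144 140 157 109 146 182 183 184 183]
 [108 111 111 111 110 109 135 191 144 116 130 168 184 181 182 182]
 [110 111 112 109 118 142 122 139 121 148 166 181 183 182 183 182]
 [110 111 110 118 159 178 118 120 152 183 183 184 183 183 184 183]
 [111 108 116 158 181 116 122 161 183 183 183 182 184 183 182 183]
 [110 122 151 175 109 125 161 183 183 184 184 183 184 184 185 183]
 [118 160 165 100 122 160 183 183 183 183 183 184 183 183 182 183]]
```

Emit:
{"api": "send_rows", "payload": {"increments": [0.25,0.6,-0.05,0,0,0,-1,0.6,1.2,-0.05,0,0,0,-1,0.9,1.75,-0.05,0,0,0,-1,1.3,2.25,-0.05,0,0,0,-1,1.65,2.7,-0.05,0,0,0,-1]}}

```text
t: 20.3
tcp_pos: [0.3907, 0.4094, 0.1954]
ee_rot: [0.705, 0.057, -0.055, -0.705]
wrist_force: [-2.2, -2.9, 6.8]
finger_gap: 0.0212
```

```bash
python3 w.py 4 5 0
```

```text
t 20.30 th 133.7 r 62.1 mm z 0.1954 gap 0.0212 | Ftan(drag+) 3.60 Frad -0.58 Fz 6.80
[0.46, 0.13, -0.19, 0.0, 0.1, -0.2, -1]
[0.79, 0.38, -0.19, 0.0, 0.1, -0.2, -1]
[1.14, 0.61, -0.19, 0.0, 0.1, -0.2, -1]
[1.5, 0.82, -0.19, 0.0, 0.1, -0.2, -1]
[1.88, 1.0, -0.19, 0.0, 0.1, -0.2, -1]
```

Emit:
{"api": "send_rows", "payload": {"increments": [0.3,0.25,0.05,0,0,0,-1,0.6,0.5,0.05,0,0,0,-1,0.9,0.72,0.05,0,0,0,-1,1.25,0.92,0.05,0,0,0,-1,1.6,1.1,0.05,0,0,0,-1]}}

```text
t: 20.92
tcp_pos: [0.4046, 0.4198, 0.1957]
ee_rot: [0.705, 0.055, -0.057, -0.704]
wrist_force: [-2.8, -2.7, 6.7]
finger_gap: 0.0212
```

```bash
sed -i 's/C+.06\*/C+(.03+.5*np.linalg.norm(d))*/; s/float(.1935-p\[2\])/float(.0005)/' w.py; python3 w.py 3.6 5 0
```

```text
t 20.93 th 117.7 r 62.5 mm z 0.1957 gap 0.0212 | Ftan(drag+) 3.71 Frad -1.14 Fz 6.69
[0.4, 0.06, 0.05, 0.1, -0.1, -0.2, -1]
[0.76, 0.2, 0.05, 0.1, -0.1, -0.2, -1]
[1.12, 0.33, 0.05, 0.1, -0.1, -0.2, -1]
[1.5, 0.43, 0.05, 0.1, -0.1, -0.2, -1]
[1.87, 0.5, 0.05, 0.1, -0.1, -0.2, -1]
```

Emit:
{"api": "send_rows", "payload": {"increments": [0.38,0.15,0.05,0,0,-0.2,-1,0.75,0.29,0.05,0,0,-0.2,-1,1.12,0.41,0.05,0,0,-0.2,-1,1.5,0.5,0.05,0,0,-0.2,-1,1.87,0.56,0.05,0,0,-0.2,-1]}}

```text
t: 21.55
tcp_pos: [0.4207, 0.4258, 0.196]
ee_rot: [-0.705, -0.053, 0.058, 0.705]
wrist_force: [-3.5, 0.1, 6.1]
finger_gap: 0.0215
```

```bash
python3 w.py 3.6 5 0
```

```text
t 21.55 th 101.9 r 62.6 mm z 0.1960 gap 0.0215 | Ftan(drag+) 3.40 Frad 0.81 Fz 6.09
[0.41, -0.06, 0.05, 0.0, -0.4, -0.1, -1]
[0.79, -0.02, 0.05, 0.0, -0.4, -0.1, -1]
[1.17, 0.0, 0.05, 0.0, -0.4, -0.1, -1]
[1.56, -0.0, 0.05, 0.0, -0.4, -0.1, -1]
[1.94, -0.03, 0.05, 0.0, -0.4, -0.1, -1]
```

Emit:
{"api": "send_rows", "payload": {"increments": [0.4,0.05,0.05,0,-0.4,0,-1,0.79,0.09,0.05,0,-0.4,0,-1,1.18,0.1,0.05,0,-0.4,0,-1,1.57,0.09,0.05,0,-0.4,0,-1,1.95,0.05,0.05,0,-0.4,0,-1]}}

```text
t: 22.18
tcp_pos: [0.44, 0.4266, 0.1964]
ee_rot: [-0.705, -0.055, 0.056, 0.705]
wrist_force: [-5.0, 2.4, 4.9]
finger_gap: 0.0214
```

```bash
python3 w.py 3.6 5 0
```

```text
t 22.18 th 84.1 r 62.5 mm z 0.1964 gap 0.0214 | Ftan(drag+) 5.18 Frad 1.83 Fz 4.94
[0.37, -0.17, 0.05, -0.0, -0.1, -0.1, -1]
[0.75, -0.25, 0.05, -0.0, -0.1, -0.1, -1]
[1.12, -0.35, 0.05, -0.0, -0.1, -0.1, -1]
[1.48, -0.47, 0.05, -0.0, -0.1, -0.1, -1]
[1.84, -0.61, 0.05, -0.0, -0.1, -0.1, -1]
```

Tangential force went from 3.4 to 5.2 N, which may be contact. I'll check with a shorter step.

Emit:
{"api": "send_rows", "payload": {"increments": [0.18,-0.01,0,0,0,0,-1,0.36,-0.05,0,0,0,0,-1,0.53,-0.08,0,0,0,0,-1,0.7,-0.12,0,0,0,0,-1,0.87,-0.16,0,0,0,0,-1]}}

```text
t: 22.8
tcp_pos: [0.4481, 0.4253, 0.1963]
ee_rot: [-0.704, -0.054, 0.056, 0.705]
wrist_force: [-5.9, 1.0, 4.5]
finger_gap: 0.0213
```

```bash
python3 w.py 3 5 0
```

```text
t 22.80 th 76.6 r 62.5 mm z 0.1963 gap 0.0213 | Ftan(drag+) 5.93 Frad -0.41 Fz 4.53
[0.28, -0.2, 0.05, -0.1, -0.2, -0.1, -1]
[0.59, -0.3, 0.05, -0.1, -0.2, -0.1, -1]
[0.89, -0.42, 0.05, -0.1, -0.2, -0.1, -1]
[1.18, -0.55, 0.05, -0.1, -0.2, -0.1, -1]
[1.46, -0.69, 0.05, -0.1, -0.2, -0.1, -1]
```

Emit:
{"api": "send_rows", "payload": {"increments": [0.17,-0.03,0,0,0,0,-1,0.34,-0.08,0,0,0,0,-1,0.51,-0.13,0,0,0,0,-1,0.68,-0.19,0,0,0,0,-1,0.85,-0.26,0,0,0,0,-1]}}

```text
t: 23.42
tcp_pos: [0.4555, 0.423, 0.1963]
ee_rot: [-0.704, -0.054, 0.057, 0.706]
wrist_force: [-6.6, 2.6, 4.3]
finger_gap: 0.0215
```

```bash
python3 w.py 3 5 0
```

```text
t 23.43 th 69.5 r 62.5 mm z 0.1963 gap 0.0215 | Ftan(drag+) 7.05 Frad 0.14 Fz 4.33
[0.25, -0.24, 0.05, -0.1, -0.3, -0.1, -1]
[0.54, -0.37, 0.05, -0.1, -0.3, -0.1, -1]
[0.83, -0.52, 0.05, -0.1, -0.3, -0.1, -1]
[1.1, -0.69, 0.05, -0.1, -0.3, -0.1, -1]
[1.37, -0.87, 0.05, -0.1, -0.3, -0.1, -1]
```

```bash
for i in 1 2 3 4 5 6; do python3 w.py 3 0 0; python3 -c "
from h import *
look('scene','s11.png')"; done; python3 - <<'E'
import cv2
g=cv2.cvtColor(cv2.imread('pics/s11.png'),cv2.COLOR_BGR2GRAY); print(g[200:217,228:241])
E
```

```text
t 23.43 th 69.5 r 62.5 mm z 0.1963 gap 0.0215 | Ftan(drag+) 7.05 Frad 0.14 Fz 4.33
t 23.48 th 69.3 r 62.5 mm z 0.1963 gap 0.0213 | Ftan(drag+) 6.22 Frad -1.10 Fz 5.15
t 23.52 th 69.3 r 62.5 mm z 0.1962 gap 0.0214 | Ftan(drag+) 6.59 Frad -0.42 Fz 5.19
t 23.57 th 69.3 r 62.5 mm z 0.1963 gap 0.0216 | Ftan(drag+) 6.52 Frad -0.88 Fz 5.47
t 23.62 th 69.3 r 62.5 mm z 0.1963 gap 0.0214 | Ftan(drag+) 6.26 Frad -0.44 Fz 4.71
t 23.68 th 69.4 r 62.5 mm z 0.1963 gap 0.0214 | Ftan(drag+) 6.31 Frad -0.57 Fz 5.47
[[ 26  28  24  18  12  19  42 111 181 181 179 180 181]
 [ 27  23  17  13  22  43  82 147 181 181 181 180 180]
 [ 23  12  18  23  51  72 102 167 180 180 180 181 182]
 [  8  25  52  76  82  77 109 180 182 181 181 180 181]
 [ 27  80 135 125  83  82 105 175 180 179 180 182 180]
 [ 56 131 185 133  82  82  98 161 179 181 181 182 180]
 [ 84 109 114 123  84  81  99 162 183 181 182 181 183]
 [110 109 107  97  84  82 102 167 188 174 181 180 180]
 [109 108 110 100  90  86 114 184 176 157 180 181 182]
 [109 109 111 109 113 135 123 168 112 157 181 181 181]
 [109 110 108 107 135 189 106 103 130 169 181 182 181]
 [110 109 116 144 135 154 108 130 166 180 181 182 181]
 [108 116 156 184 140 117 139 166 181 182 182 181 180]
 [116 157 178 125 119 152 181 181 180 182 182 182 180]
 [155 177 117 125 159 181 182 182 183 182 182 181 181]
 [171 102 125 159 182 182 180 183 182 181 182 182 183]
 [102 113 159 181 181 181 181 182 182 182 182 183 181]]
```

Emit:
{"api": "send_rows", "payload": {"increments": [0.12,-0.04,0,0,0,0,-1,0.24,-0.09,0,0,0,0,-1,0.36,-0.14,0,0,0,0,-1,0.48,-0.2,0,0,0,0,-1,0.6,-0.26,0,0,0,0,-1]}}

```text
t: 24.35
tcp_pos: [0.4602, 0.421, 0.1962]
ee_rot: [-0.703, -0.053, 0.059, 0.706]
wrist_force: [-6.7, 2.7, 4.5]
finger_gap: 0.0217
```

```bash
for i in 1 2 3; do python3 w.py 3 0 0; python3 -c "
from h import *
look('scene')"; done; python3 st.py
```

```text
t 24.35 th 64.7 r 62.4 mm z 0.1962 gap 0.0217 | Ftan(drag+) 7.22 Frad -0.41 Fz 4.50
t 24.40 th 64.6 r 62.4 mm z 0.1962 gap 0.0215 | Ftan(drag+) 7.65 Frad -1.81 Fz 4.59
t 24.45 th 64.6 r 62.4 mm z 0.1962 gap 0.0213 | Ftan(drag+) 6.78 Frad -0.94 Fz 5.33
t 24.5 tcp [0.4603 0.4209 0.1962] yawx 9.05 down [-0.008  0.003 -1.   ] F [-6.77  1.78  5.24] T [ 0.11  1.74 -0.03] gap 0.0215 j6 2.05
```

Emit:
{"api": "send_rows", "payload": {"increments": [0.08,-0.03,0,0,0,0,-1,0.16,-0.07,0,0,0,0,-1,0.24,-0.1,0,0,0,0,-1,0.32,-0.14,0,0,0,0,-1,0.39,-0.18,0,0,0,0,-1]}}

```text
t: 25.12
tcp_pos: [0.4627, 0.4197, 0.1962]
ee_rot: [-0.703, -0.052, 0.06, 0.707]
wrist_force: [-8.0, 1.9, 5.2]
finger_gap: 0.0214
```

```bash
for i in 1 2 3 4; do python3 w.py 3 0 0; python3 -c "
from h import *
look('scene','s12.png')"; done; python3 - <<'E'
import cv2,numpy as np
f=lambda n:cv2.resize(cv2.imread('pics/'+n)[190:240,185:251],(400,300),interpolation=cv2.INTER_CUBIC)
h=lambda n:cv2.resize(cv2.imread('pics/'+n)[140:230,120:240],(400,300),interpolation=cv2.INTER_CUBIC)
cv2.imwrite('pics/m12.png',np.vstack([np.hstack([f('scene0.png'),f('s12.png')]),np.hstack([f('s10.png'),h('s12.png')])]))
E
```

```text
t 25.12 th 62.2 r 62.4 mm z 0.1962 gap 0.0214 | Ftan(drag+) 7.96 Frad -2.06 Fz 5.16
t 25.18 th 62.1 r 62.4 mm z 0.1962 gap 0.0213 | Ftan(drag+) 7.81 Frad -1.93 Fz 5.98
t 25.23 th 62.2 r 62.4 mm z 0.1962 gap 0.0214 | Ftan(drag+) 7.21 Frad -1.83 Fz 5.10
t 25.27 th 62.2 r 62.4 mm z 0.1962 gap 0.0213 | Ftan(drag+) 7.03 Frad -0.90 Fz 4.67
```

View pics/m12.png

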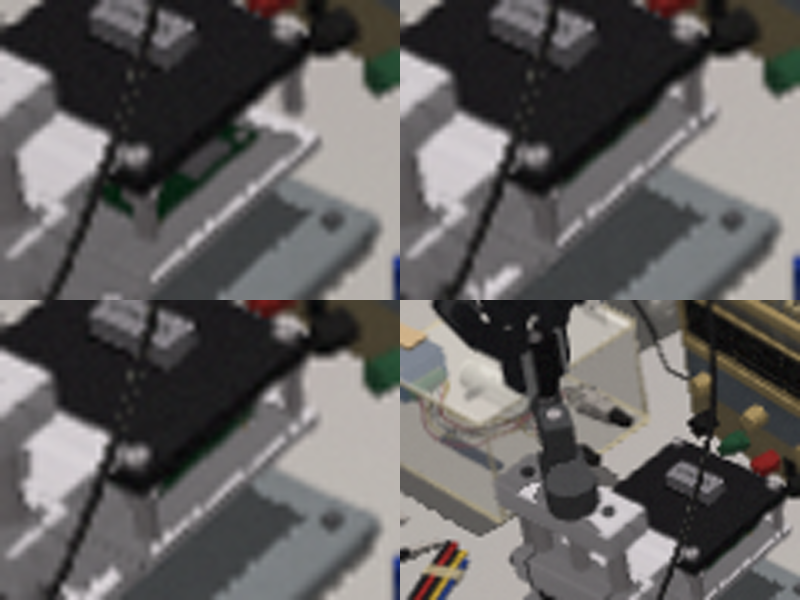

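```bash
python3 - <<'E'
from h import *
s=look('scene'); b=atz(s,(165.6,173.6),.251); c=atz(s,(171.3,193.2),.230)
print(b,c,np.degrees(np.arctan2(*(b-c)[1::-1])),np.linalg.norm((b-c)[:2]))
E
for i in 1 2 3 4; do python3 w.py 3 0 0; python3 -c "
from h import *
look('scene')"; done
```

```text
[0.43610054 0.36359708 0.251     ] [0.4173839  0.32551058 0.23      ] 63.829366813090125 0.04243694190577871
t 25.38 th 62.2 r 62.4 mm z 0.1962 gap 0.0214 | Ftan(drag+) 7.42 Frad -2.03 Fz 5.25
t 25.43 th 62.2 r 62.4 mm z 0.1962 gap 0.0214 | Ftan(drag+) 6.75 Frad -1.34 Fz 4.76
t 25.48 th 62.2 r 62.4 mm z 0.1962 gap 0.0212 | Ftan(drag+) 7.60 Frad -1.20 Fz 5.19
t 25.52 th 62.2 r 62.4 mm z 0.1962 gap 0.0212 | Ftan(drag+) 7.96 Frad -0.33 Fz 5.60
```

Emit:
{"api": "send_rows", "payload": {"increments": [0,0,0,0,0,0,1,0,0,0,0,0,0,1,0,0,0,0,0,0,1,0,0,0,0,0,0,1]}}

```text
t: 26.08
tcp_pos: [0.4632, 0.4195, 0.1961]
ee_rot: [-0.703, -0.052, 0.059, 0.707]
wrist_force: [-0.1, 0.3, 0.2]
finger_gap: 0.0859
```

```bash
for i in 1 2 3 4; do python3 w.py 3 0 0; python3 -c "
from h import *
look('scene')"; done; python3 st.py
```

```text
t 26.07 th 61.8 r 62.5 mm z 0.1961 gap 0.0859 | Ftan(drag+) 0.22 Frad 0.27 Fz 0.23
t 26.12 th 61.8 r 62.5 mm z 0.1961 gap 0.0853 | Ftan(drag+) -0.77 Frad -0.54 Fz 0.52
t 26.18 th 61.9 r 62.5 mm z 0.1961 gap 0.0856 | Ftan(drag+) 0.16 Frad -0.03 Fz 0.40
t 26.23 th 62.0 r 62.4 mm z 0.1962 gap 0.0852 | Ftan(drag+) 0.99 Frad -0.44 Fz 0.23
t 26.27 tcp [0.4629 0.4196 0.1962] yawx 9.08 down [-0.011  0.005 -1.   ] F [-0.33  0.06 -0.79] T [ 0.   -0.04  0.03] gap 0.0847 j6 2.04
```

The sensor reads zero with the hand free, so the 7.5–8 N was real: about 4–5 N over the drag, which is in the snug band. I'll back off straight up.

Emit:
{"api": "send_rows", "payload": {"increments": [0,0,3,0,0,0,1,0,0,7,0,0,0,1,0,0,11,0,0,0,1,0,0,12,0,0,0,1,0,0,12,0,0,0,1]}}

```text
t: 26.9
tcp_pos: [0.4632, 0.4198, 0.3165]
ee_rot: [-0.703, -0.053, 0.059, 0.707]
wrist_force: [-0.3, -0.2, -0.8]
finger_gap: 0.0852
```

```bash
python3 st.py; python3 - <<'E'
from h import *
c=look('scene','s13.png'); a=cv2.imread('pics/s12.png').astype(int)
d=np.abs(c['frame'].astype(int)-a).max(2)
print('change at crank cw/boss',d[168:202,160:180].mean(),'nest/head',d[200:225,190:240].mean(),'bystanders',d[300:445,240:480].mean())
a0=cv2.imread('pics/scene0.png').astype(int); d0=np.abs(c['frame'].astype(int)-a0).max(2)
print('bystanders vs start', d0[395:445,350:395].mean(), d0[375:395,390:412].mean(), d0[315:385,395:470].mean())
for X in([.4352+.0283,.3633+.0533,.271],): 
    u=proj(c,X).round().astype(int); print('knob px',u); print(cv2.cvtColor(c['frame'],cv2.COLOR_BGR2GRAY)[u[1]-4:u[1]+9,u[0]-8:u[0]+9])
arm.close_job()
E
```

```text
t 26.9 tcp [0.4632 0.4198 0.3165] yawx 9.08 down [-0.01   0.005 -1.   ] F [-0.34 -0.19 -0.75] T [-0.03  0.03 -0.05] gap 0.0852 j6 2.04
change at crank cw/boss 13.448529411764707 nest/head 2.7352 bystanders 2.396954022988506
bystanders vs start 1.8537777777777777 1.740909090909091 1.778857142857143
knob px [159 150]
[[182 182 181 182 183 182 182 182 182 182 182 182 182 183 182 182 183]
 [181 182 183 182 183 183 182 183 182 182 182 182 183 183 183 183 183]
 [181 183 183 183 182 183 182 182 183 183 183 184 182 183 183 184 183]
 [181 182 183 178 178 183 183 183 183 183 183 182 182 183 183 182 183]
 [177 167 164 147 143 159 162 174 183 182 182 183 183 183 183 184 183]
 [143  88  79  67  63  52  70 136 174 183 183 182 182 182 183 183 183]
 [ 70  61  85  84  85  65  26  64 156 183 182 183 183 183 183 183 183]
 [ 25  57  75  77  71  48  19  14 129 174 184 182 184 184 183 182 184]
 [ 14  23  37  41  32  14  12  12  65 157 182 181 183 183 182 183 184]
 [ 12  13  11  14  15  16  16  17  16 131 176 184 182 183 183 184 184]
 [ 13  13  14  13  14  17   8  17  16  81 165 183 183 183 184 183 183]
 [ 16  15  14  18   8  14  14  14  16  68 163 182 183 183 183 183 183]
 [ 11  11  11  15  14  18  16  17  12  35 163 184 184 183 183 184 183]]
the job is handed in; nothing more can be done
```

I fitted the larger crank fully down on the square shaft and wound it about 1.6 turns clockwise by its knob (about 16 mm of nest rise). I stopped when I felt the stop, let go and left the crank on its shaft. The job was handed in at about 27 s.

**Seating:** The crank slid down freely to the expected height and then met firm resistance (8 N), so it is fully down. My first try missed because I had taken the bearing ring for the shaft's top. It pressed on the shaft with up to 27 N before I corrected the position.

**Stop:** The force at the knob was about 3.5 N just before the stop and rose to 7.5–8 N, so about 4–4.5 N over the drag. That is inside the 2–6 N snug band. With the hand open the sensor read zero, so there was no bias in that figure. The last picture shows the nest up at the screw tips.

**Checks that disagreed:**
- **Force rise:** It climbed about 1 N per 7 degrees, not the stated 2 to 3. I judged the stop by force, and the pictures cannot rule out a gap of a millimetre or so.
- **TCP height:** The reported TCP height was about 36 mm too low, so my first grasp closed on nothing. I touched the desk with the fingertips (32 N) to measure the offset and corrected for it.

**Final state:** After I let go, the knob was still in its wound position. The image areas around the solder reel, tee and parts case were unchanged from the start.

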